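# Fit the retaining ring on a levigator spindle

## Task

Take the ring pliers from their rack, spread the retaining ring that lies on the spindle end of the levigator, slide it down the spindle and press the sprung hand grip down with it, gently, until the ring closes in the groove and holds the grip. Do not overspread the ring, push it only with the pliers, put the pliers back upright in their rack, and leave the other things on the bench alone.

Things in the scene. Friction and masses are not known exactly. Their poses are not given: they have to be found in the camera images.
- ring: Steel external retaining ring, 4 mm thick, 49 mm across, 38 g: a back bow, two sprung arms hinged to it, open in front, an eyed ear outside each arm. Origin: centre, underside; z up, x from bow to open front. Starts flat on the spindle head. Inner noses of the arms at radius 16 mm closed; at 0.2 rad per arm they just clear the head (radius 18). The bow's inner radius is 19.5 mm.
- ring_left (a joint): Spread of the ring's left (+y) arm, rad: 0 closed, as at start and when seated; 0.2 just clears the spindle head; over 0.32 overstrains the ring. Sprung shut: about 8 N at the eye at 0.2 rad, 11 N at 0.32.
- ring_right (a joint): The same for the ring's right (-y) arm.
- eye_left (a point): Centre of the left eye, upper face of the ear: a square through hole, 6.5 mm wide, at x = 8, y = 27.5 mm of the closed ring. Spreading the arm 0.2 rad carries it 4.6 mm outwards and 1.6 mm towards the bow.
- eye_right (a point): The same for the right eye, at x = 8, y = -27.5 mm of the closed ring.
- levigator: Hand grinding disc for litho stones, dark iron, 200 mm across, 35 mm thick, fixed on the bench. Origin: centre of underside, z up. An upright steel spindle stands at x = 40 mm, y = 0 of its frame, with a sprung hand grip around it and a wider head above the grip.
- head (a point): Spindle axis, top of the head: 131 mm above the bench, where the ring's underside starts. The head is 36 mm in diameter, 14 mm high, its top edge bevelled 1 mm. A pilot stub, 30 mm diameter, stands 16 mm higher, inside the ring.
- groove (a point): Spindle axis, 113 mm above the bench: here the seated ring's origin (underside centre) lies, 18 mm below its start. The groove (core 31 mm diameter) lies between the head's underside, at 117 mm, and the top of the hand grip, which fills half of it until pressed down.
- grip (a joint): How far the hand grip is pressed down, m: 0 (up) to 0.003 (bottom, hard stop). Spring: about 2 N to start, then 3.5 N per mm. The ring fits under the head only while this is over 0.002, that is pressed with about 10 to 12 N; over 20 N harms it. With the ring seated it stays near 0.002.
- grip_top (a point): Centre of the top face of the hand grip, a wooden sleeve with a brass end face, 58 mm diameter, around the spindle; 115 mm above the bench when up.
- pliers: Hinged ring pliers hanging tips down in the rack, 170 mm tall, about 170 g. Origin: the pivot; z up along the tool, y from one half to the other. The handles do not cross: squeezing them spreads the tips. A flange at the pivot (34 mm in x, underside at z = -3 mm) rests on the rack's rim.
- handles (a point): Where to grip the pliers: midway between the handles, 75 mm above the pivot. Black handles, 10 mm thick in y, 20 mm in x, from 32 to 100 mm above the pivot, 58 mm over their outsides at rest; close on them along y. A guard juts 9 mm outwards from each, its top 49 mm above the pivot: keep the fingers above it.
- tips (a point): Midway between the ends of the tips at rest, 70 mm below the pivot. The tips are 3 mm square pins, 3.5 mm long, 26.5 mm either side of it in y; above each is a flat shoulder wider than the ring's eye (10 by 7 mm), to push the ring down with.
- pliers_left (a joint): Angle by which each half of the pliers is squeezed (both move together), rad: 0 at rest (spring held; about 16 N at the handles to start) to 0.16. Per rad each tip moves out 70 mm and each handle in 75 mm. The tips are 27.5 mm out at 0.015, over the closed ring's eyes; an arm spread of 0.25 rad needs about 0.13.
- rack: Plywood pocket fixed on the bench, 26 by 84 mm outside, inside 18 mm (x) by 76 mm (y), rim at z = 85 mm, on a foot 70 by 120 mm. Origin: centre of underside. At start and end the pliers hang in it, flange on the rim, pivot at z = 88 mm over its middle, their y along its y.
- flask: Grey drinking bottle, 64 mm diameter, 190 mm tall, origin centre of the underside; leave alone.
- grit_jar: Jar of grit, 64 mm diameter, 80 mm tall, origin centre of the underside; leave alone.
- stone: Small pale litho stone, 110 by 160 by 50 mm, origin centre of the underside; leave alone.
- spatula: Ink spatula lying on the bench, origin at its underside; leave alone.

How it is judged:
By the outcome, as a careful person would: the job done as asked, in the order asked, and still so for the second after the job is handed in, with the robot touching nothing.
It also fails if it takes over 64 s, if anything falls off the work surface, if the arm or the gripper's body presses on something with over 40 N, if the wrist force passes 120 N, or if a joint passes its speed limit or range.

## Robot

A 6-joint arm with a two-finger parallel gripper is mounted at the origin on the work surface. World frame = base frame: x ahead of the robot, y to its left, z up, the work surface at z = 0. Lengths are in m, angles in rad, forces in N, time in s.
With the tool pointing down it reaches from about 0.25 to 0.775 m from the base axis. Payload 4 kg.
Tool frame: the origin (TCP) lies midway between the tips of the shut fingers; the grasp point (between the pads) lies 19 mm behind it; z points along the fingers, y is the direction in which the jaws open and shut (so a half turn about z gives the same grasp; the last joint's range is limited). The gripper opens to 94 mm and grips with 3 to 60 N. Pads are 16 mm wide; open, the fingers measure 119 mm over their backs; the gripper's body (75 mm by 177 mm) begins 78 mm behind the grasp point.
Start: joints at [-1.274, 0.087, 1.371, -0, 1.684, -0.103], TCP at [0.214, -0.507, 0.206] pointing down, gripper open.
Joint ranges: [-3.1, 3.1], [-0.76, 2.03], [0.27, 2.55], [-1.08, 4.22], [0.17, 2.65], [-2.57, 2.57]. Speed limits (rad/s): [2.79, 2.79, 3.14, 3.14, 3.14, 3.14].

## Interface

Orientations are given as a rotation vector (axis times angle).
In Python, from plant import monitor, eyes, workorder gives the robot as it stands.
- The arm moves only by the tool servo_tool, never from a script. Its argument "increments" is a list of rows, each an object of numbers: "claw": the closure, from 0 (fully open) to 1 (shut); "tx", "ty", "tz": the shift along the tool's x, y, z in cm; "wx", "wy", "wz": the turn, a rotation vector about the tool's x, y, z in rad. In form: [{"claw": .., "tx": .., "ty": .., "tz": .., "wx": .., "wy": .., "wz": ..}, ...]. A call has 1 to 10 rows; each row is the pose to reach, as a shift and turn from the pose commanded when the call began, along the tool's axes at that moment; what a row does not reach only later rows make up. A row lasts 1/8 s, in which the tool goes at most 62.5 mm and 10.7 degrees, less where a joint would pass 70% of its speed; a pose out of reach is approached as far as the arm can. A call with a gripper value outside its range is refused whole. The fingers move at their own pace and stop on an object; "squeeze" is the grip in N (left out, the last holds). Time passes only in rows, so rows that repeat a pose let the fingers close. It gives the time, the measured TCP pose, the force and the opening at its end, in the units of the state.
- monitor.get_state(): the state, without advancing time (a new reading comes with each control period).
- eyes.capture(name): name is "scene" or "side" or "wrist"; returns (picture, depth): 420x560x3 uint8, red, green, blue; 420x560 float32, m along the optical axis (not along the pixel's ray), 0 where there is no reading.
- eyes.camera_params(name): a dict with "K" (3x3 intrinsics, pixels), "R" (3x3) and "t" (3): a world point X has camera coordinates R X + t. Camera axes: x right, y down, z forward; pixel columns grow to the right and rows downward; lengths in m; the calibration is good to about 2 mm. A picture is of the moment at which its call begins: read the wrist's pose just before it. camera_params takes no time and is no camera call; for the wrist camera it gives the pose at the moment of the call.
- workorder.finish_job(): hands the job in, once; it reports no verdict.
Trained networks look in the newest picture that a camera, given by its name, has taken for a name from the list of things; names that differ only in an ending like _2 or _b are one class to them, and where a whole thing is asked for, a point or a joint stands for the part that bears it (a point fixed in the world has none). Each returns a list of dicts, best first, with "confidence" (0 to 1); they miss things now and then, are a little off and sometimes report something else, mostly with a low value. They report only what shows in the picture. A call takes as long as a camera call.
- eyes.boxes_of(name, camera): "position" ([x, y, z] in m, in the coordinates of the camera as it stood for that picture, good to about 4 mm: the middle of the surface that is visible of it).
The state is a dict: "clock": time; "q": joint angles; "dq": joint speeds; "tau": joint torques, N m; "eef_pos": TCP position; "tcp_rot": TCP orientation; "force": force on the tool from outside, world axes, zero at the start; "torque": the same for the moment, N m; "finger_gap": finger opening in m.
Only numpy, scipy, OpenCV 4.12 (cv2) and the standard library are available. Lean on these libraries where they do the work, as an engineer would, in place of code of your own. Each camera call takes 0.05 s, during which the arm holds its last target. There are 200 camera calls.

## Working session

There is one attempt and no reset: what is moved stays moved. The work goes in short steps, Python scripts to look and compute and a tool call to move; the robot and the scene stay as the last step left them, time stands still between calls to the robot, and variables do not carry over. Pictures are saved under pics/ and viewed, about 8 in all and at most 12, crops included, and the job is handed in when it is done.

Besides the shell and the picture viewer there is one more tool, called after "Call:" by a JSON object that holds its "name" and its "arguments". servo_tool: Moves the arm, as the interface text tells. Its arguments: {"type":"object","properties":{"increments":{"type":"array"},"squeeze":{"type":"number"}},"required":["increments"]}

```bash
ls; mkdir -p pics
cat > h.py <<'E'
import numpy as np, cv2
from scipy.spatial.transform import Rotation as R
from plant import monitor, eyes, workorder
def cap(n):
    P=eyes.camera_params(n); im,d=eyes.capture(n); return im,d,{k:np.array(v) for k,v in P.items()}
def save(im,name): cv2.imwrite('pics/'+name,cv2.cvtColor(np.ascontiguousarray(im),cv2.COLOR_RGB2BGR))
def w(P,p): return P['R'].T@(np.array(p)-P['t'])
def cloud(d,P):
    v,u=np.mgrid[:d.shape[0],:d.shape[1]]; K=P['K']
    c=np.stack([(u-K[0,2])/K[0,0]*d,(v-K[1,2])/K[1,1]*d,d],-1)
    return (c-P['t'])@P['R']
def proj(P,X):
    c=P['R']@np.array(X)+P['t']; p=P['K']@c; return p[:2]/p[2]
E
python3 - <<'E'
from h import *
np.set_printoptions(precision=4,suppress=True)
s=monitor.get_state(); print(s)
for n in ['scene','side','wrist']:
    im,d,P=cap(n); save(im,n+'0.png'); np.savez(n+'0.npz',im=im,d=d,**P)
    print(n,P['R'].T@-P['t'],P['K'][0,0])
    for o in ['ring','levigator','pliers','rack','flask','grit_jar','stone','spatula']:
        print(o,[(np.round(w(P,b['position']),4),round(b['confidence'],2)) for b in eyes.boxes_of(o,n)[:2]])
E
```

```text
pics
{'clock': 0.0, 'q': array([-1.2741,  0.0879,  1.3722, -0.    ,  1.6836, -0.1031]), 'dq': array([ 0.001 , -0.    ,  0.0016, -0.0006,  0.0021, -0.001 ]), 'tau': array([ -0.0007, -34.0185, -30.2428,   0.0716,   0.0332,  -0.0002]), 'eef_pos': array([ 0.2139, -0.5061,  0.2043]), 'tcp_rot': array([-3.0769, -0.6234,  0.0004]), 'force': array([-0.9678,  0.2188,  0.6006]), 'torque': array([ 0.0053,  0.0387, -0.0101]), 'finger_gap': 0.093984653725881}
scene [ 1.0437 -0.5785  1.0078] 407.4695529218293
ring [(array([ 0.571 , -0.2092,  0.1349]), 0.64)]
levigator [(array([ 0.5726, -0.218 ,  0.0349]), 0.96), (array([ 0.5638, -0.2326,  0.1352]), 0.69)]
pliers [(array([0.555 , 0.1809, 0.1457]), 0.59)]
rack [(array([0.566 , 0.1606, 0.0103]), 0.84)]
flask [(array([0.6276, 0.3886, 0.1005]), 0.67)]
grit_jar [(array([0.4004, 0.0059, 0.0602]), 0.81)]
stone [(array([ 0.7399, -0.0224,  0.0511]), 0.93), (array([ 0.5894, -0.1978,  0.1358]), 0.58)]
spatula [(array([ 0.5345, -0.3887,  0.0035]), 0.82)]
side [0.0596 0.8907 1.1505] 530.9479539231708
ring [(array([ 0.5612, -0.1999,  0.1357]), 0.66)]
levigator [(array([ 0.533 , -0.1805,  0.0313]), 0.81), (array([0.5566, 0.193 , 0.1436]), 0.57)]
pliers [(array([0.5524, 0.1941, 0.142 ]), 0.7)]
rack [(array([0.5398, 0.2127, 0.0103]), 0.85)]
flask [(array([0.6115, 0.4205, 0.1142]), 0.61)]
grit_jar [(array([0.3754, 0.0354, 0.0596]), 0.82)]
stone [(array([0.7163, 0.0149, 0.054 ]), 0.94)]
spatula [(array([ 0.5272, -0.3794,  0.0037]), 0.95), (array([0.5483, 0.2155, 0.1498]), 0.7)]
wrist [ 0.2868 -0.4771  0.3848] 351.2155628980929
ring []
levigator []
pliers []
rack []
flask []
grit_jar []
stone []
spatula []
```

```bash
python3 - <<'E'
import cv2,numpy as np
a=cv2.imread('pics/scene0.png');b=cv2.imread('pics/side0.png')
cv2.imwrite('pics/m0.png',cv2.resize(np.vstack([a,b]),(448,672))[:600] if 0 else np.hstack([cv2.resize(a,(400,300)),cv2.resize(b,(400,300))]))
E
cat > fit.py <<'E'
from h import *
np.set_printoptions(precision=4,suppress=True)
for n in ['scene','side']:
    P=np.load(n+'0.npz'); X=cloud(P['d'],P); d=P['d']
    ok=d>0
    def near(c,r,z0,z1): 
        m=ok&(np.hypot(X[...,0]-c[0],X[...,1]-c[1])<r)&(X[...,2]>z0)&(X[...,2]<z1); return X[m]
    # disc
    p=near((.56,-.2),.16,.030,.040); print(n,'disc',len(p),p.min(0),p.max(0))
    (c,r)=cv2.minEnclosingCircle(p[:,:2].astype(np.float32)); print(c,r)
    p=near((.56,-.2),.08,.142,.155); print('stub',len(p),p.mean(0),cv2.minEnclosingCircle(p[:,:2].astype(np.float32)))
    p=near((.56,-.2),.08,.125,.14); print('ring',len(p),p.mean(0))
    p=near((.553,.19),.12,.006,.016); print('foot',len(p),cv2.minAreaRect(p[:,:2].astype(np.float32)))
    p=near((.553,.19),.12,.08,.0875); print('rim',len(p),cv2.minAreaRect(p[:,:2].astype(np.float32)))
    p=near((.553,.19),.12,.15,.21); print('handles',len(p),p.max(0),cv2.minAreaRect(p[:,:2].astype(np.float32)))
    p=near((.553,.19),.12,.180,.195); print('handletop',len(p),p.mean(0),cv2.minAreaRect(p[:,:2].astype(np.float32)))
E
python3 fit.py
```

```text
scene disc 2566 [ 0.4393 -0.2923  0.0301] [ 0.6379 -0.0951  0.04  ]
(0.5382342338562012, -0.1933221071958542) 0.10015541315078735
stub 100 [ 0.5737 -0.2146  0.1479] ((0.5727895498275757, -0.21354728937149048), 0.014913655817508698)
ring 162 [ 0.5755 -0.217   0.1348]
foot 332 ((0.5763799548149109, 0.18469607830047607), (0.20282477140426636, 0.18005460500717163), 69.3175277709961)
rim 53 ((0.5539160966873169, 0.18541617691516876), (0.031072717159986496, 0.08636413514614105), 8.055649757385254)
handles 163 [0.5692 0.2187 0.1918] ((0.5538854598999023, 0.18738961219787598), (0.02095464989542961, 0.061647504568099976), 11.39254379272461)
handletop 58 [0.5554 0.1867 0.1868] ((0.5550290942192078, 0.18781442940235138), (0.020093567669391632, 0.06197217479348183), 13.306797981262207)
side disc 1852 [ 0.4369 -0.289   0.0301] [ 0.6355 -0.0907  0.04  ]
(0.5343310832977295, -0.18828530609607697) 0.10152389854192734
stub 61 [ 0.5713 -0.2096  0.1481] ((0.5710070729255676, -0.21070252358913422), 0.015687307342886925)
ring 106 [ 0.5686 -0.2072  0.1356]
foot 574 ((0.5468826293945312, 0.19861286878585815), (0.21545550227165222, 0.1953732669353485), 33.79899597167969)
rim 97 ((0.5519354343414307, 0.18833813071250916), (0.026822641491889954, 0.08872505277395248), 6.863481044769287)
handles 225 [0.5681 0.2226 0.1948] ((0.5537971258163452, 0.19015416502952576), (0.020806560292840004, 0.0652143731713295), 11.602225303649902)
handletop 87 [0.5528 0.1929 0.1868] ((0.5538575649261475, 0.19019652903079987), (0.02032880298793316, 0.06519343703985214), 11.099617004394531)
```

View pics/m0.png

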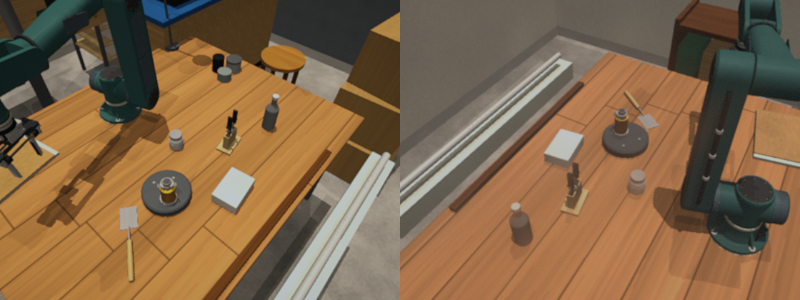

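The pictures show the levigator with the ring on top (scene ≈167,190), the pliers in their rack (≈230,130), and the flask, jar, stone and spatula clear of both. Next I'll work out the move for a wrist view of the ring.

```bash
cat >> h.py <<'E'
np.set_printoptions(precision=4,suppress=True)
def delta(p,yaw=None,tilt0=True):
    """rows needed from current measured pose to TCP pos p, pointing down, tool x at yaw (rad)"""
    s=monitor.get_state(); T=R.from_rotvec(s['tcp_rot'])
    t=T.inv().apply(np.array(p)-s['eef_pos'])*100
    out=[t]
    if yaw is not None:
        G=R.from_euler('z',yaw)*R.from_euler('x',np.pi); out.append((T.inv()*G).as_rotvec())
    return s['clock'],s['eef_pos'],T.as_matrix(),out
E
python3 - <<'E'
from h import *
s=monitor.get_state();T=R.from_rotvec(s['tcp_rot'])
P=eyes.camera_params('wrist');P={k:np.array(v) for k,v in P.items()}
print('cam in tool',T.inv().apply(-P['R'].T@P['t']-s['eef_pos']),'\naxes in tool',(P['R']@T.as_matrix()))
print(P['K'])
print(delta((.50,-.20,.27)))
E
```

```text
cam in tool [ 0.0785  0.0012 -0.1793] 
axes in tool [[-0.0011  1.     -0.001 ]
 [-0.9641 -0.0013 -0.2657]
 [-0.2657  0.0007  0.9641]]
[[351.2156   0.     280.396 ]
 [  0.     351.2156 206.2161]
 [  0.       0.       1.    ]]
(1.35, array([ 0.2141, -0.5066,  0.2055]), array([[ 0.9211,  0.3892,  0.    ],
       [ 0.3892, -0.9211, -0.    ],
       [-0.    ,  0.    , -1.    ]]), [array([ 38.2735, -17.1159,  -6.4525])])
```

Call:
{"name": "servo_tool", "arguments": {"increments": [{"tx":5,"ty":-1.5,"tz":-0.9},{"tx":10.5,"ty":-3.2,"tz":-0.9},{"tx":16,"ty":-5,"tz":-0.9},{"tx":21.5,"ty":-6.5,"tz":-0.9},{"tx":27,"ty":-8.2,"tz":-0.9},{"tx":32.5,"ty":-10,"tz":-0.9},{"tx":38,"ty":-11.6,"tz":-0.9},{"tx":42,"ty":-12.8,"tz":-0.9},{"tx":43.4,"ty":-13.2,"tz":-0.9},{"tx":43.4,"ty":-13.2,"tz":-0.9}]}}

```text
schema error: expected keys claw, tx, ty, tz, wx, wy, wz
```

Run:
```python
from h import *
im,d,P=cap('wrist'); np.savez('wring.npz',im=im,d=d,**P)
print(monitor.get_state()['eef_pos'])
for o in ['ring','eye_left','eye_right','head']:
    print(o,[(np.round(w(P,b['position']),4),np.round(proj(P,w(P,b['position'])),1),round(b['confidence'],2)) for b in eyes.boxes_of(o,'wrist')[:3]])
c=proj(P,[.572,-.212,.135]); print(c)
x,y=np.clip(np.round(c).astype(int),75,340)
cr=im[max(y-75,0):y+75,max(x-75,0):x+75]; save(cv2.resize(cr,None,fx=4,fy=4,interpolation=cv2.INTER_CUBIC),'ring1.png'); print(y-75,x-75)
X=cloud(d,P)
ok=(d>0)&(np.hypot(X[...,0]-.572,X[...,1]+.212)<.06)
for a,b in [(.143,.152),(.1325,.138),(.112,.118)]:
    p=X[ok&(X[...,2]>a)&(X[...,2]<b)]; print(a,len(p),p.mean(0),cv2.minEnclosingCircle(p[:,:2].astype(np.float32)))
```

```text
[ 0.2141 -0.5067  0.2055]
ring []
eye_left []
eye_right []
head []
[ -47.2957 -819.2326]
0 0
0.143 0 [nan nan nan] ((0.0, 0.0), 0.0)
0.1325 0 [nan nan nan] ((0.0, 0.0), 0.0)
0.112 0 [nan nan nan] ((0.0, 0.0), 0.0)<stdin>:12: RuntimeWarning: Mean of empty slice.
  ret = um.true_divide(
```

View pics/ring1.png

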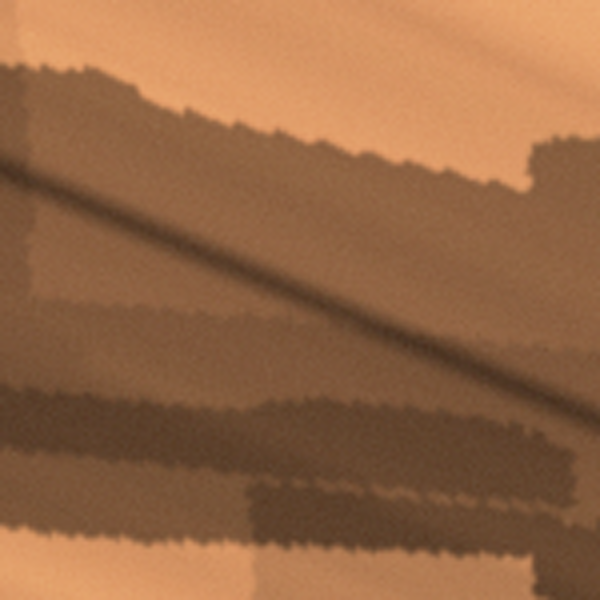

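The move was refused because every row needs all the keys, so that picture only shows bare bench. I'll resend it with complete rows.

Call:
{"name": "servo_tool", "arguments": {"increments": [{"claw":0,"tx":5,"ty":-1.5,"tz":-0.9,"wx":0,"wy":0,"wz":0},{"claw":0,"tx":10.5,"ty":-3.2,"tz":-0.9,"wx":0,"wy":0,"wz":0},{"claw":0,"tx":16,"ty":-5,"tz":-0.9,"wx":0,"wy":0,"wz":0},{"claw":0,"tx":21.5,"ty":-6.5,"tz":-0.9,"wx":0,"wy":0,"wz":0},{"claw":0,"tx":27,"ty":-8.2,"tz":-0.9,"wx":0,"wy":0,"wz":0},{"claw":0,"tx":32.5,"ty":-10,"tz":-0.9,"wx":0,"wy":0,"wz":0},{"claw":0,"tx":38,"ty":-11.6,"tz":-0.9,"wx":0,"wy":0,"wz":0},{"claw":0,"tx":42,"ty":-12.8,"tz":-0.9,"wx":0,"wy":0,"wz":0},{"claw":0,"tx":43.4,"ty":-13.2,"tz":-0.9,"wx":0,"wy":0,"wz":0},{"claw":0,"tx":43.4,"ty":-13.2,"tz":-0.9,"wx":0,"wy":0,"wz":0}]}}

```text
clock: 2.85
eef_pos: [0.5625, -0.216, 0.2142]
tcp_rot: [3.079, 0.625, -0.001]
force: [-0.7, -0.3, 0.7]
finger_gap: 0.0937
```

Run:
```python
from h import *
im,d,P=cap('wrist'); np.savez('wring.npz',im=im,d=d,**P)
print(monitor.get_state()['eef_pos'])
for o in ['ring','eye_left','eye_right','head']:
    print(o,[(np.round(w(P,b['position']),4),np.round(proj(P,w(P,b['position'])),1),round(b['confidence'],2)) for b in eyes.boxes_of(o,'wrist')[:3]])
c=proj(P,[.572,-.212,.135]); print(c)
x,y=np.round(c).astype(int)
y0,x0=max(y-75,0),max(x-75,0)
cr=im[y0:y+75,x0:x+75]; save(cv2.resize(cr,None,fx=4,fy=4,interpolation=cv2.INTER_CUBIC),'ring2.png'); print(y0,x0)
X=cloud(d,P)
ok=(d>0)&(np.hypot(X[...,0]-.572,X[...,1]+.212)<.06)
for a,b in [(.143,.152),(.1325,.138),(.112,.118)]:
    p=X[ok&(X[...,2]>a)&(X[...,2]<b)]; print(a,len(p),p.mean(0),cv2.minEnclosingCircle(p[:,:2].astype(np.float32)))
```

```text
[ 0.5619 -0.2167  0.2144]
ring [(array([ 0.5705, -0.2022,  0.1341]), array([266.1, 198.9]), 0.94)]
eye_left [(array([ 0.5665, -0.2329,  0.1346]), array([300.9, 218.6]), 0.46)]
eye_right [(array([ 0.5611, -0.2334,  0.136 ]), array([298.8, 225.5]), 0.62)]
head [(array([ 0.5532, -0.189 ,  0.0369]), array([251.5, 185.9]), 0.96)]
[278.667  202.2004]
127 204
0.143 1252 [ 0.5758 -0.2125  0.1472] ((0.5752132534980774, -0.21269768476486206), 0.014878611080348492)
0.1325 1444 [ 0.5753 -0.2112  0.135 ] ((0.5807728171348572, -0.21788638830184937), 0.034116216003894806)
0.112 1145 [ 0.5861 -0.2127  0.1151] ((0.574940025806427, -0.2128555327653885), 0.029184075072407722)
```

View pics/ring2.png

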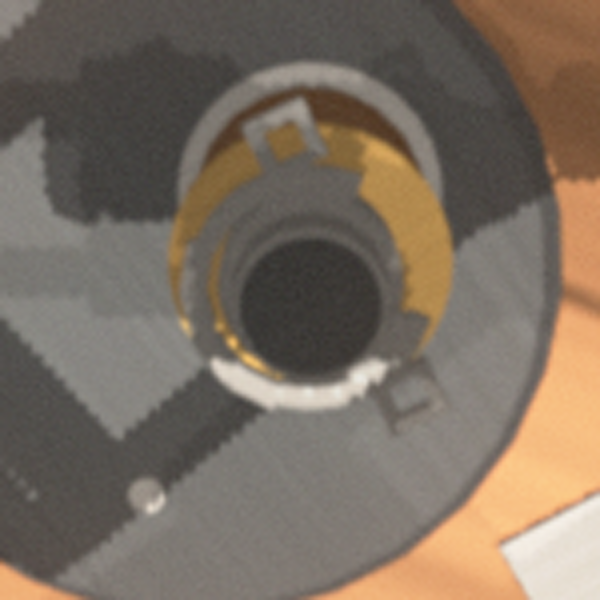

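The ring lies flat around the dark stub. Its two eyes are at crop pixels (285,138) and (412,395), and it opens towards the right of the crop. Now to turn those pixels into positions.

```bash
cat >> h.py <<'E'
def plane(P,uv,z):
    r=P['R'].T@np.linalg.inv(P['K'])@np.array([uv[0],uv[1],1.]); c=-P['R'].T@P['t']
    return c+r*(z-c[2])/r[2]
E
python3 - <<'E'
from h import *
P=dict(np.load('wring.npz'))
e=[plane(P,(204+u/4,127+v/4),.135) for u,v in [(285,138),(412,395)]]
c=np.array([.575,-.2127,.135]); m=(e[0]+e[1])/2
dv=e[0]-e[1]; print(e,m,'dist',np.linalg.norm(dv))
# left = +y ; front direction is toward m from c
f=m-c; print(f, np.degrees(np.arctan2(f[1],f[0])))
n=np.array([dv[1],-dv[0],0]);n/=np.linalg.norm(n); n*=np.sign(n@f)
print('ring x',n,np.degrees(np.arctan2(n[1],n[0])),n@f, 'c from eyes',m-n*.008)
# pliers view
print(delta((.545,.187,.26),np.radians(11.3)), delta((.545,.187,.26),np.radians(191.3)))
E
```

```text
[array([ 0.5996, -0.1976,  0.135 ]), array([ 0.5631, -0.2396,  0.135 ])] [ 0.5814 -0.2186  0.135 ] dist 0.05558514208680454
[ 0.0064 -0.0059  0.    ] -42.74840872557316
ring x [ 0.7543 -0.6565  0.    ] -41.03458360934378 0.008689307374272303 c from eyes [ 0.5753 -0.2133  0.135 ]
(3.1, array([ 0.5616, -0.2174,  0.2148]), array([[ 0.922 ,  0.3873,  0.0001],
       [ 0.3873, -0.922 , -0.0005],
       [-0.0001,  0.0005, -1.    ]]), [array([ 14.13  , -37.9199,  -4.5421]), array([0.0005, 0.    , 0.2005])]) (3.1, array([ 0.5616, -0.2174,  0.2148]), array([[ 0.922 ,  0.3873,  0.0001],
       [ 0.3873, -0.922 , -0.0005],
       [-0.0001,  0.0005, -1.    ]]), [array([ 14.13  , -37.9199,  -4.5421]), array([-0.0001,  0.0008, -2.9411])])
```

Call:
{"name": "servo_tool", "arguments": {"increments": [{"claw":0,"tx":2,"ty":-5.4,"tz":-2,"wx":0,"wy":0,"wz":0.02},{"claw":0,"tx":4,"ty":-10.8,"tz":-4.5,"wx":0,"wy":0,"wz":0.05},{"claw":0,"tx":6,"ty":-16.2,"tz":-4.5,"wx":0,"wy":0,"wz":0.08},{"claw":0,"tx":8,"ty":-21.6,"tz":-4.5,"wx":0,"wy":0,"wz":0.11},{"claw":0,"tx":10,"ty":-27,"tz":-4.5,"wx":0,"wy":0,"wz":0.14},{"claw":0,"tx":12,"ty":-32.4,"tz":-4.5,"wx":0,"wy":0,"wz":0.17},{"claw":0,"tx":14.1,"ty":-37.9,"tz":-4.5,"wx":0,"wy":0,"wz":0.2},{"claw":0,"tx":14.1,"ty":-37.9,"tz":-4.5,"wx":0,"wy":0,"wz":0.2},{"claw":0,"tx":14.1,"ty":-37.9,"tz":-4.5,"wx":0,"wy":0,"wz":0.2}]}}

```text
clock: 4.22
eef_pos: [0.5448, 0.1869, 0.2596]
tcp_rot: [3.125, 0.312, 0.0]
force: [0.7, -0.3, -0.4]
finger_gap: 0.0937
```

Run:
```python
from h import *
im,d,P=cap('wrist'); np.savez('wpl.npz',im=im,d=d,**P)
s=monitor.get_state(); print(s['clock'],s['eef_pos'],s['tcp_rot'])
for o in ['pliers']:
    print(o,[(np.round(w(P,b['position']),4),round(b['confidence'],2)) for b in eyes.boxes_of(o,'wrist')[:3]])
c=proj(P,[.554,.189,.188]); x,y=np.round(c).astype(int)
y0,x0=max(y-75,0),max(x-100,0)
save(cv2.resize(im[y0:y+75,x0:x+100],None,fx=4,fy=4,interpolation=cv2.INTER_CUBIC),'pl1.png'); print(y0,x0,c)
X=cloud(d,P)
ok=(d>0)&(np.hypot(X[...,0]-.554,X[...,1]-.189)<.075)
for a,b in [(.184,.192),(.13,.139),(.088,.096),(.082,.0875),(.006,.016)]:
    p=X[ok&(X[...,2]>a)&(X[...,2]<b)]; print(a,len(p),p.mean(0),cv2.minAreaRect(p[:,:2].astype(np.float32)))
```

```text
4.275 [0.545  0.1864 0.2596] [3.1255 0.3105 0.0005]
pliers [(array([0.5614, 0.1917, 0.1415]), 0.87), (array([0.5745, 0.193 , 0.0146]), 0.32)]
131 179 [278.5658 206.4706]
0.184 745 [0.5579 0.1895 0.1879] ((0.5575361847877502, 0.1893405318260193), (0.02066744491457939, 0.05809800699353218), 10.132081985473633)
0.13 318 [0.5609 0.1897 0.1365] ((0.5575079917907715, 0.18933652341365814), (0.020061276853084564, 0.0761050432920456), 11.453258514404297)
0.088 485 [0.5595 0.1896 0.0905] ((0.5574991703033447, 0.18894754350185394), (0.03314976766705513, 0.025463052093982697), 10.795767784118652)
0.082 351 [0.5658 0.1875 0.085 ] ((0.5575346946716309, 0.18749813735485077), (0.026402054354548454, 0.08380884677171707), 11.268119812011719)
0.006 2532 [0.5728 0.1892 0.0121] ((0.5577024221420288, 0.18737290799617767), (0.06980980187654495, 0.11998702585697174), 11.15001392364502)
```

View pics/pl1.png

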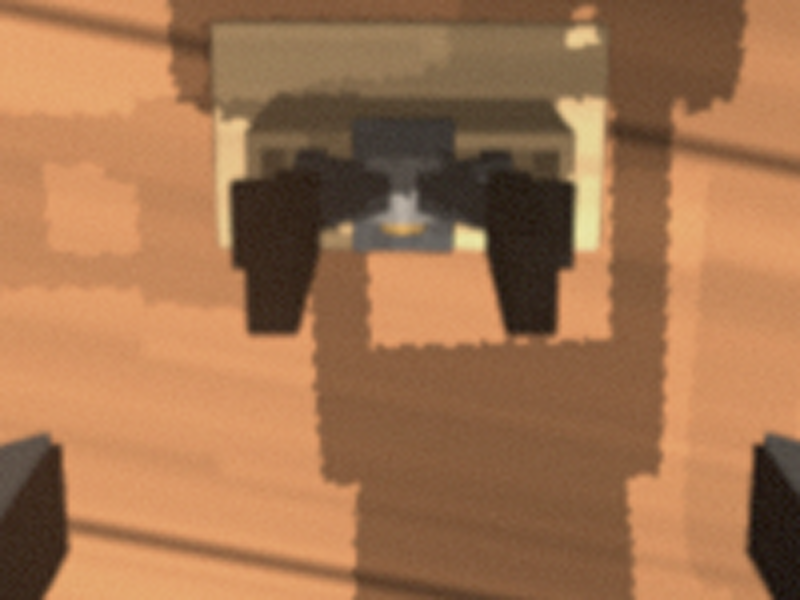

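The handle tops are at crop (275,300) and (530,300), with the rack around them, and the fitted sizes match the spec. I'll check the wrist camera's bias using the visible fingers.

Run:
```python
from h import *
P=dict(np.load('wpl.npz')); X=cloud(P['d'],P)
s=monitor.get_state();T=R.from_rotvec(s['tcp_rot'])
Y=T.inv().apply((X-s['eef_pos']).reshape(-1,3))
m=(P['d'].ravel()>0)&(Y[:,2]>-.05)&(Y[:,2]<.006)&(abs(Y[:,1])<.08)&(abs(Y[:,0])<.03)
q=Y[m]
for sg in (1,-1):
    k=q[q[:,1]*sg>0]; print(len(k),np.percentile(k,[1,50,99],axis=0))
    e=k[k[:,2]>np.percentile(k[:,2],97)-.004]; print(e.min(0),e.max(0))
print(delta((.5565,.1893,.143),np.radians(11.2)))
```

```text
2152 [[-0.0065  0.0468 -0.0497]
 [ 0.0093  0.048  -0.0309]
 [ 0.0113  0.0587 -0.0011]]
[-0.0061  0.0468 -0.0071] [0.011  0.0559 0.0011]
2157 [[-0.0066 -0.0585 -0.0495]
 [ 0.0092 -0.0477 -0.0309]
 [ 0.0112 -0.0465 -0.0012]]
[-0.007  -0.0557 -0.007 ] [ 0.0113 -0.0464  0.0004]
(4.325, array([0.5451, 0.1861, 0.2596]), array([[ 0.9806,  0.1961,  0.0003],
       [ 0.1961, -0.9806, -0.0006],
       [ 0.0002,  0.0006, -1.    ]]), [array([ 1.1766, -0.0952, 11.6651]), array([ 0.0006, -0.0002,  0.0019])])
```

Call:
{"name": "servo_tool", "arguments": {"increments": [{"claw":0,"tx":1.05,"ty":-0.1,"tz":2,"wx":0,"wy":0,"wz":0},{"claw":0,"tx":1.05,"ty":-0.1,"tz":5,"wx":0,"wy":0,"wz":0},{"claw":0,"tx":1.05,"ty":-0.1,"tz":9,"wx":0,"wy":0,"wz":0},{"claw":0,"tx":1.05,"ty":-0.1,"tz":11.5,"wx":0,"wy":0,"wz":0},{"claw":0,"tx":1.05,"ty":-0.1,"tz":11.85,"wx":0,"wy":0,"wz":0},{"claw":0.43,"tx":1.05,"ty":-0.1,"tz":11.85,"wx":0,"wy":0,"wz":0},{"claw":0.43,"tx":1.05,"ty":-0.1,"tz":11.85,"wx":0,"wy":0,"wz":0},{"claw":0.43,"tx":1.05,"ty":-0.1,"tz":11.85,"wx":0,"wy":0,"wz":0}], "squeeze": 13}}

```text
clock: 5.32
eef_pos: [0.5557, 0.191, 0.1424]
tcp_rot: [-3.126, -0.313, -0.004]
force: [-0.4, 0.2, 0.4]
finger_gap: 0.0674
```

Call:
{"name": "servo_tool", "arguments": {"increments": [{"claw":0.43,"tx":0,"ty":0,"tz":0,"wx":0,"wy":0,"wz":0},{"claw":0.43,"tx":0,"ty":0,"tz":0,"wx":0,"wy":0,"wz":0},{"claw":0.43,"tx":0,"ty":0,"tz":0,"wx":0,"wy":0,"wz":0},{"claw":0.43,"tx":0,"ty":0,"tz":0,"wx":0,"wy":0,"wz":0}], "squeeze": 13}}

```text
clock: 5.82
eef_pos: [0.5554, 0.1909, 0.1418]
tcp_rot: [3.126, 0.313, 0.003]
force: [-0.6, -0.6, 4.9]
finger_gap: 0.0581
```

Call:
{"name": "servo_tool", "arguments": {"increments": [{"claw":0.43,"tx":0,"ty":0,"tz":-0.5,"wx":0,"wy":0,"wz":0},{"claw":0.43,"tx":0,"ty":0,"tz":-2,"wx":0,"wy":0,"wz":0},{"claw":0.43,"tx":0,"ty":0,"tz":-4,"wx":0,"wy":0,"wz":0},{"claw":0.43,"tx":0,"ty":0,"tz":-6.5,"wx":0,"wy":0,"wz":0},{"claw":0.43,"tx":0,"ty":0,"tz":-9,"wx":0,"wy":0,"wz":0},{"claw":0.43,"tx":0,"ty":0,"tz":-12,"wx":0,"wy":0,"wz":0},{"claw":0.43,"tx":0,"ty":0,"tz":-14.5,"wx":0,"wy":0,"wz":0},{"claw":0.43,"tx":0,"ty":0,"tz":-15,"wx":0,"wy":0,"wz":0},{"claw":0.43,"tx":0,"ty":0,"tz":-15,"wx":0,"wy":0,"wz":0}], "squeeze": 13}}

```text
clock: 6.95
eef_pos: [0.5548, 0.191, 0.2906]
tcp_rot: [3.126, 0.313, -0.001]
force: [-0.2, 0.3, -1.8]
finger_gap: 0.0579
```

Run:
```python
from h import *
im,d,P=cap('wrist'); np.savez('wheld.npz',im=im,d=d,**P)
s=monitor.get_state();T=R.from_rotvec(s['tcp_rot']); print(s['clock'],s['eef_pos'],s['force'],s['finger_gap'])
X=cloud(d,P); Y=T.inv().apply((X-s['eef_pos']).reshape(-1,3)); ok=d.ravel()>0
for a,b in [(-.06,-.035),(-.005,.012),(.04,.06),(.1,.14)]:
    q=Y[ok&(Y[:,2]>a)&(Y[:,2]<b)&(abs(Y[:,0])<.04)&(abs(Y[:,1])<.05)]
    if len(q): print(a,len(q),np.percentile(q,[1,50,99],axis=0))
save(im,'held.png')
# ring target
print(delta((.5790,-.2190,.29),np.radians(-41.0)))
```

```text
7.0 [0.5545 0.1909 0.2897] [ 0.6585 -0.0588 -2.3149] 0.05785019289558288
-0.06 4968 [[-0.0073 -0.0393 -0.0597]
 [ 0.0093  0.0198 -0.047 ]
 [ 0.0121  0.0411 -0.0353]]
-0.005 897 [[-0.0059 -0.0361 -0.0048]
 [ 0.0117 -0.0178  0.0038]
 [ 0.0126  0.0382  0.0117]]
0.04 1468 [[-0.014  -0.0117  0.0404]
 [ 0.0084  0.0014  0.0504]
 [ 0.0197  0.0138  0.0568]]
0.1 148 [[-0.0014 -0.0279  0.1005]
 [ 0.0069  0.0243  0.1126]
 [ 0.0083  0.031   0.1189]]
(7.0, array([0.5545, 0.1909, 0.2897]), array([[ 0.9801,  0.1985, -0.0021],
       [ 0.1985, -0.9801, -0.0005],
       [-0.0022,  0.0001, -1.    ]]), [array([-5.7359, 40.6586, -0.0103]), array([0.0011, 0.002 , 0.9154])])
```

View pics/held.png

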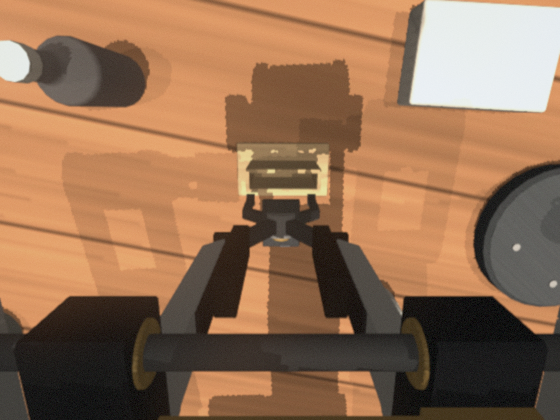

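The pliers hang upright and centred in the fingers, tips at (248,212) and (316,212), with the empty rack behind. Next I carry them over the ring.

Call:
{"name": "servo_tool", "arguments": {"increments": [{"claw":0.43,"tx":-0.3,"ty":3,"tz":0,"wx":0,"wy":0,"wz":0.05},{"claw":0.43,"tx":-1,"ty":8,"tz":0,"wx":0,"wy":0,"wz":0.18},{"claw":0.43,"tx":-1.9,"ty":13.5,"tz":0,"wx":0,"wy":0,"wz":0.32},{"claw":0.43,"tx":-2.7,"ty":19,"tz":0,"wx":0,"wy":0,"wz":0.46},{"claw":0.43,"tx":-3.5,"ty":24.5,"tz":0,"wx":0,"wy":0,"wz":0.6},{"claw":0.43,"tx":-4.2,"ty":30,"tz":0,"wx":0,"wy":0,"wz":0.73},{"claw":0.43,"tx":-5,"ty":35.5,"tz":0,"wx":0,"wy":0,"wz":0.85},{"claw":0.43,"tx":-5.6,"ty":39.5,"tz":0,"wx":0,"wy":0,"wz":0.915},{"claw":0.43,"tx":-5.73,"ty":40.65,"tz":0,"wx":0,"wy":0,"wz":0.915},{"claw":0.43,"tx":-5.73,"ty":40.65,"tz":0,"wx":0,"wy":0,"wz":0.915}], "squeeze": 13}}

```text
clock: 8.25
eef_pos: [0.5791, -0.2189, 0.2894]
tcp_rot: [-2.942, 1.1, 0.005]
force: [-0.9, 0.3, -2.0]
finger_gap: 0.0577
```

Call:
{"name": "servo_tool", "arguments": {"increments": [{"claw":0.404,"tx":0,"ty":0,"tz":0,"wx":0,"wy":0,"wz":0},{"claw":0.404,"tx":0,"ty":0,"tz":0,"wx":0,"wy":0,"wz":0},{"claw":0.404,"tx":0,"ty":0,"tz":0,"wx":0,"wy":0,"wz":0}], "squeeze": 40}}

```text
clock: 8.62
eef_pos: [0.5796, -0.2178, 0.2914]
tcp_rot: [2.944, -1.097, 0.001]
force: [0.5, 0.8, -2.1]
finger_gap: 0.0566
```

Run:
```python
from h import *
im,d,P=cap('wrist'); np.savez('wab.npz',im=im,d=d,**P)
s=monitor.get_state();T=R.from_rotvec(s['tcp_rot']); print(s['clock'],s['eef_pos'],T.as_matrix(),s['force'],s['finger_gap'])
c=proj(P,s['eef_pos']+T.apply([0,0,.14])); x,y=np.round(c).astype(int); print(c)
y0,x0=max(y-60,0),max(x-75,0)
save(cv2.resize(im[y0:y+60,x0:x+75],None,fx=5,fy=5,interpolation=cv2.INTER_CUBIC),'ab1.png'); print(y0,x0)
X=cloud(d,P)
ok=(d>0)&(np.hypot(X[...,0]-.574,X[...,1]+.213)<.05)
p=X[ok&(X[...,2]>.144)&(X[...,2]<.150)]; print(len(p),p.mean(0),cv2.minEnclosingCircle(p[:,:2].astype(np.float32)))
p=X[ok&(X[...,2]>.1325)&(X[...,2]<.138)]; print(len(p),p.mean(0),cv2.minEnclosingCircle(p[:,:2].astype(np.float32)))
```

```text
8.675 [ 0.5796 -0.218   0.2913] [[ 0.7558 -0.6548  0.0005]
 [-0.6548 -0.7558 -0.0003]
 [ 0.0005 -0.0001 -1.    ]] [-0.3988  0.7794 -2.2808] 0.056283669076743946
[281.098 196.951]
137 206
245 [ 0.5818 -0.2185  0.147 ] ((0.5799227952957153, -0.21694189310073853), 0.013438796624541283)
533 [ 0.5805 -0.2174  0.135 ] ((0.5824961066246033, -0.21909189224243164), 0.033574365079402924)
```

View pics/ab1.png

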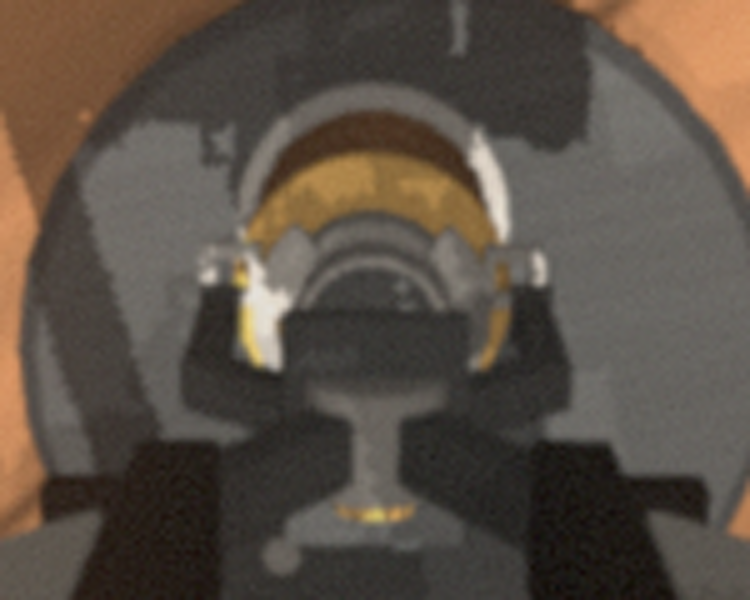

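The view shows the ring's front edge and ears at crop (238,266) and (512,268). The pliers are nearly centred on the ring, centre lines at about 377 and 375. The pins are hidden behind the shoulders, so I'll measure both in the tool frame.

Run:
```python
from h import *
P=dict(np.load('wab.npz')); X=cloud(P['d'],P); d=P['d']
s=monitor.get_state();T=R.from_rotvec(s['tcp_rot']); pos=s['eef_pos']; print(pos,s['clock'])
Y=T.inv().apply((X-pos).reshape(-1,3)).reshape(X.shape); ok=d>0
for sg in (1,-1):
  for a,b in [(.07,.09),(.09,.105),(.105,.113),(.113,.119),(.119,.126),(.152,.162)]:
    q=Y[ok&(Y[...,2]>a)&(Y[...,2]<b)&(Y[...,1]*sg>.012)&(Y[...,1]*sg<.05)&(abs(Y[...,0])<.03)]
    if len(q)>3: print(sg,a,len(q),np.percentile(q,[2,50,98],axis=0).round(4).tolist())
m=ok&(Y[...,2]>.150)&(Y[...,2]<.162)&(abs(Y[...,1])>.022)&(abs(Y[...,1])<.04)&(abs(Y[...,0])<.03)
for v,u in np.argwhere(m)[::3]: print((u-206)*5,(v-137)*5,Y[v,u].round(4))
for p in [(0.0005,.0275,.1235),(0.0005,-.0275,.1235)]:
    print('pin end nominal px',(proj(P,pos+T.apply(p))-[206,137])*5)
```

```text
[ 0.5796 -0.218   0.2913] 8.675
1 0.07 136 [[-0.0006, 0.0169, 0.0701], [0.0063, 0.0254, 0.0732], [0.0069, 0.0287, 0.0897]]
1 0.09 39 [[0.0017, 0.0235, 0.0908], [0.0067, 0.0255, 0.098], [0.0072, 0.0289, 0.1041]]
1 0.105 23 [[0.0008, 0.0236, 0.1051], [0.0067, 0.0252, 0.1094], [0.007, 0.029, 0.1128]]
1 0.113 37 [[-0.0009, 0.0232, 0.1135], [0.0069, 0.0251, 0.1166], [0.0082, 0.0303, 0.1184]]
1 0.152 254 [[-0.0155, 0.0127, 0.1546], [0.0009, 0.0197, 0.1563], [0.009, 0.0322, 0.1601]]
-1 0.07 135 [[-0.0002, -0.0297, 0.0701], [0.0064, -0.0264, 0.0738], [0.0072, -0.0172, 0.0888]]
-1 0.09 46 [[0.0015, -0.0297, 0.0913], [0.0069, -0.026, 0.0986], [0.0072, -0.0243, 0.1049]]
-1 0.105 16 [[0.0066, -0.03, 0.1055], [0.007, -0.0273, 0.1092], [0.0073, -0.0245, 0.1126]]
-1 0.113 33 [[-0.0013, -0.0305, 0.1142], [0.0072, -0.026, 0.1161], [0.0084, -0.0242, 0.1184]]
-1 0.119 4 [[-0.0006, -0.0286, 0.1191], [0.0009, -0.0239, 0.1198], [0.0075, -0.0239, 0.1205]]
-1 0.152 286 [[-0.0152, -0.0342, 0.1548], [0.0012, -0.021, 0.1565], [0.0092, -0.0129, 0.1605]]
200 240 [ 0.0073 -0.0345  0.1596]
215 240 [ 0.0072 -0.0316
[... 1537 characters left out ...]
5  0.1567]
250 290 [-0.0018 -0.0245  0.1554]
490 290 [-0.0019  0.0225  0.1558]
505 290 [-0.0026  0.0257  0.1586]
250 295 [-0.0029 -0.0246  0.1559]
490 295 [-0.0033  0.0226  0.1572]
505 295 [-0.003   0.0255  0.1561]
250 300 [-0.0037 -0.0245  0.1548]
490 300 [-0.0043  0.0226  0.1572]
505 300 [-0.0041  0.0255  0.1564]
255 305 [-0.0049 -0.0236  0.1557]
495 305 [-0.0051  0.0236  0.1563]
250 310 [-0.0064 -0.0248  0.1577]
490 310 [-0.006   0.0226  0.1559]
490 315 [-0.0071  0.0226  0.1563]
255 325 [-0.0091 -0.0238  0.1562]
260 330 [-0.0104 -0.0229  0.1572]
255 340 [-0.0122 -0.0238  0.1563]
260 345 [-0.0133 -0.0229  0.1566]
pin end nominal px [530.1379 319.0465]
pin end nominal px [221.2994 319.3402]
```

Call:
{"name": "servo_tool", "arguments": {"increments": [{"claw":0.404,"tx":-0.2,"ty":0,"tz":0.5,"wx":0,"wy":0,"wz":0},{"claw":0.404,"tx":-0.2,"ty":0,"tz":1.5,"wx":0,"wy":0,"wz":0},{"claw":0.404,"tx":-0.2,"ty":0,"tz":2.4,"wx":0,"wy":0,"wz":0},{"claw":0.404,"tx":-0.2,"ty":0,"tz":2.7,"wx":0,"wy":0,"wz":0},{"claw":0.404,"tx":-0.2,"ty":0,"tz":2.7,"wx":0,"wy":0,"wz":0}], "squeeze": 40}}

```text
clock: 9.3
eef_pos: [0.5778, -0.2175, 0.2634]
tcp_rot: [-2.943, 1.1, 0.001]
force: [-0.2, -0.4, -1.9]
finger_gap: 0.0563
```

Run:
```python
from h import *
im,d,P=cap('wrist'); np.savez('wab2.npz',im=im,d=d,**P)
s=monitor.get_state();T=R.from_rotvec(s['tcp_rot']); pos=s['eef_pos'];print(s['clock'],s['eef_pos'],s['force'],s['finger_gap'])
X=cloud(d,P); Y=T.inv().apply((X-pos).reshape(-1,3)).reshape(X.shape); ok=d>0
for sg in (1,-1):
  for n,(a,b) in dict(shoulder=(.112,.119),ear=(.124,.134)).items():
    q=Y[ok&(Y[...,2]>a)&(Y[...,2]<b)&(Y[...,1]*sg>.021)&(Y[...,1]*sg<.05)&(abs(Y[...,0])<.03)]
    if len(q)>3: print(n,sg,len(q),np.percentile(q,[0,2,50,98,100],axis=0).round(4).tolist())
c=proj(P,pos+T.apply([0,0,.125])); x,y=np.round(c).astype(int)
y0,x0=y-45,x-60
save(cv2.resize(im[y0:y+35,x0:x+60],None,fx=6.5,fy=6.5,interpolation=cv2.INTER_CUBIC),'ab2.png'); print(y0,x0)
```

```text
9.35 [ 0.578  -0.2176  0.2639] [-0.1967 -0.747  -0.7258] 0.05638126278385501
shoulder 1 40 [[-0.0017, 0.0235, 0.1121], [-0.0009, 0.0235, 0.1123], [0.0066, 0.0259, 0.117], [0.0079, 0.0305, 0.1188], [0.008, 0.0306, 0.1189]]
ear 1 75 [[-0.0086, 0.021, 0.1273], [-0.0075, 0.0211, 0.1275], [0.0065, 0.0239, 0.1292], [0.0086, 0.0317, 0.1328], [0.0087, 0.032, 0.1333]]
shoulder -1 36 [[-0.0016, -0.0301, 0.1127], [-0.0009, -0.0301, 0.1128], [0.0069, -0.0258, 0.1162], [0.0083, -0.0241, 0.1186], [0.0083, -0.024, 0.1187]]
ear -1 151 [[-0.0087, -0.0352, 0.1275], [-0.0078, -0.0351, 0.1277], [0.0036, -0.026, 0.1291], [0.009, -0.0214, 0.1312], [0.0091, -0.0214, 0.1319]]
156 221
```

View pics/ab2.png

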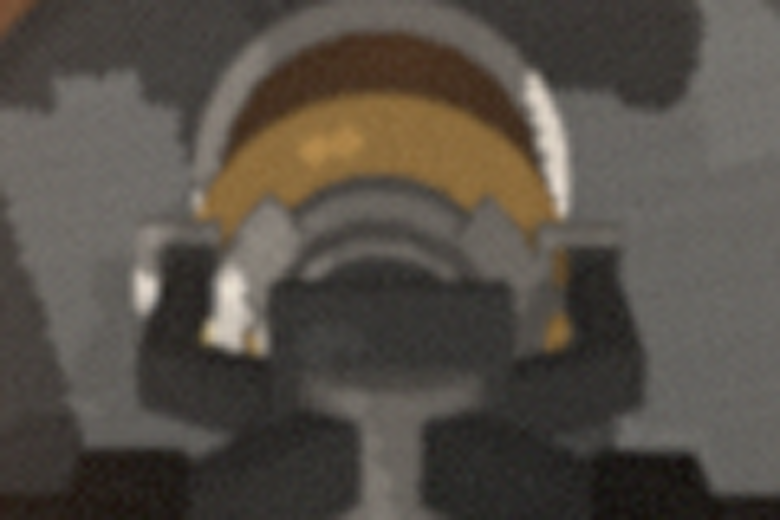

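The ring's ears show in front of the shoulders, at (137–218, 235) and (545–620, 235). The fore-and-aft fit is good, and the ring sits about 1 mm left of the tool. I'll shift and lower carefully.

Call:
{"name": "servo_tool", "arguments": {"increments": [{"claw":0.404,"tx":0,"ty":-0.1,"tz":0,"wx":0,"wy":0,"wz":0},{"claw":0.404,"tx":0,"ty":-0.1,"tz":0.2,"wx":0,"wy":0,"wz":0},{"claw":0.404,"tx":0,"ty":-0.1,"tz":0.4,"wx":0,"wy":0,"wz":0},{"claw":0.404,"tx":0,"ty":-0.1,"tz":0.6,"wx":0,"wy":0,"wz":0},{"claw":0.404,"tx":0,"ty":-0.1,"tz":0.6,"wx":0,"wy":0,"wz":0}], "squeeze": 40}}

```text
clock: 9.98
eef_pos: [0.5785, -0.2167, 0.2576]
tcp_rot: [2.943, -1.1, -0.001]
force: [-0.5, 0.6, -2.3]
finger_gap: 0.0563
```

Call:
{"name": "servo_tool", "arguments": {"increments": [{"claw":0.404,"tx":0,"ty":0,"tz":0.1,"wx":0,"wy":0,"wz":0},{"claw":0.404,"tx":0,"ty":0,"tz":0.2,"wx":0,"wy":0,"wz":0},{"claw":0.404,"tx":0,"ty":0,"tz":0.2,"wx":0,"wy":0,"wz":0}], "squeeze": 40}}

```text
clock: 10.35
eef_pos: [0.5786, -0.2168, 0.2559]
tcp_rot: [2.943, -1.1, -0.0]
force: [-0.5, 0.2, -1.8]
finger_gap: 0.0563
```

Run:
```python
from h import *
im,d,P=cap('wrist'); np.savez('wab3.npz',im=im,d=d,**P)
s=monitor.get_state();T=R.from_rotvec(s['tcp_rot']); pos=s['eef_pos'];print(s['clock'],s['eef_pos'],s['force'],s['torque'],s['finger_gap'])
X=cloud(d,P); Y=T.inv().apply((X-pos).reshape(-1,3)).reshape(X.shape); ok=d>0
for sg in (1,-1):
    q=Y[ok&(Y[...,2]>.108)&(Y[...,2]<.13)&(Y[...,1]*sg>.021)&(Y[...,1]*sg<.05)&(abs(Y[...,0])<.03)]
    print(sg,len(q),np.percentile(q,[0,2,50,98,100],axis=0).round(4).tolist())
q=X[ok&(abs(Y[...,1])>.028)&(Y[...,0]>.0082)&(Y[...,0]<.01)&(abs(Y[...,1])<.036)]; print(len(q),np.percentile(q[:,2],[5,50,95]))
c=proj(P,pos+T.apply([0,0,.125])); x,y=np.round(c).astype(int)
y0,x0=y-45,x-60
a=cv2.resize(im[y0:y+35,x0:x+60],None,fx=6.5,fy=6.5,interpolation=cv2.INTER_CUBIC); save(a,'ab3.png'); print(y0,x0)
```

```text
10.4 [ 0.5786 -0.2168  0.2559] [-0.5124  0.284  -1.2155] [ 0.0788  0.0009 -0.0187] 0.056565323212785124
1 150 [[-0.0064, 0.0211, 0.1083], [-0.0051, 0.0212, 0.1087], [0.006, 0.0242, 0.1205], [0.0086, 0.0327, 0.1252], [0.0088, 0.0329, 0.1255]]
-1 165 [[-0.0062, -0.0344, 0.1082], [-0.0053, -0.0343, 0.1095], [0.0056, -0.0254, 0.1206], [0.009, -0.0211, 0.1231], [0.0092, -0.021, 0.1232]]
995 [0.1359 0.3196 0.3665]
156 221
```

View pics/ab3.png

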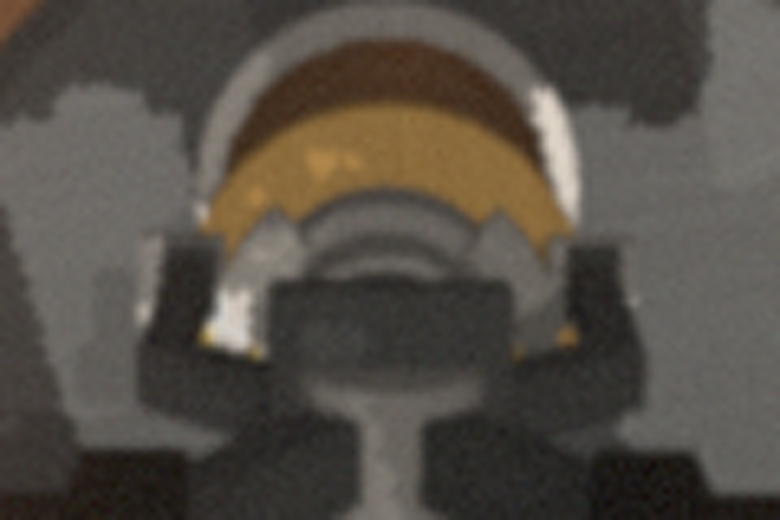

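The pins are in the eyes: their ends are below the ring's top, there is no vertical force and the ears are flat, seen at (150,240) and (630,240). Now I start the spread in steps, easing back as the eyes move towards the bow.

Call:
{"name": "servo_tool", "arguments": {"increments": [{"claw":0.43,"tx":0,"ty":-0.05,"tz":0,"wx":0,"wy":0,"wz":0},{"claw":0.46,"tx":-0.05,"ty":-0.05,"tz":0,"wx":0,"wy":0,"wz":0},{"claw":0.49,"tx":-0.1,"ty":-0.05,"tz":0,"wx":0,"wy":0,"wz":0},{"claw":0.49,"tx":-0.1,"ty":-0.05,"tz":0,"wx":0,"wy":0,"wz":0},{"claw":0.49,"tx":-0.1,"ty":-0.05,"tz":0,"wx":0,"wy":0,"wz":0}], "squeeze": 60}}

```text
clock: 11.02
eef_pos: [0.5781, -0.2157, 0.2559]
tcp_rot: [2.943, -1.1, -0.0]
force: [-0.0, 0.3, -2.7]
finger_gap: 0.0483
```

```bash
cat > spread.py <<'E'
from h import *
import sys
im,d,P=cap('wrist'); np.savez('w_%s.npz'%sys.argv[1],im=im,d=d,**P)
s=monitor.get_state();T=R.from_rotvec(s['tcp_rot']); pos=s['eef_pos'];print(s['clock'],s['eef_pos'],s['force'],s['torque'],s['finger_gap'])
X=cloud(d,P); Y=T.inv().apply((X-pos).reshape(-1,3)).reshape(X.shape); ok=d>0
for sg in (1,-1):
    for n,(a,b) in dict(arm=(.085,.105),shoulder=(.107,.1165),ear=(.1185,.128)).items():
        q=Y[ok&(Y[...,2]>a)&(Y[...,2]<b)&(Y[...,1]*sg>.019)&(Y[...,1]*sg<.05)&(abs(Y[...,0])<.015)]
        if len(q)>3: print(n,sg,len(q),np.percentile(q,[0,50,100],axis=0).round(4).tolist())
c=proj(P,pos+T.apply([0,0,.125])); x,y=np.round(c).astype(int)
save(cv2.resize(im[y-45:y+35,x-60:x+60],None,fx=6.5,fy=6.5,interpolation=cv2.INTER_CUBIC),sys.argv[1]+'.png')
E
python3 spread.py s1
```

```text
11.075 [ 0.5781 -0.2158  0.256 ] [ 0.0188 -0.0254 -1.396 ] [ 0.1153 -0.0308 -0.0081] 0.04866448459888139
arm 1 48 [[0.0061, 0.0258, 0.0851], [0.0066, 0.0291, 0.0933], [0.0071, 0.0322, 0.1044]]
shoulder 1 28 [[-0.0009, 0.0277, 0.1079], [0.007, 0.0304, 0.1141], [0.0079, 0.0338, 0.1164]]
ear 1 180 [[-0.0076, 0.0193, 0.1186], [0.003, 0.0238, 0.1209], [0.0114, 0.0353, 0.1246]]
arm -1 53 [[0.0041, -0.033, 0.0854], [0.0069, -0.0293, 0.0943], [0.0074, -0.0263, 0.105]]
shoulder -1 29 [[-0.0011, -0.0346, 0.1074], [0.0071, -0.0311, 0.1147], [0.0081, -0.0276, 0.1161]]
ear -1 174 [[-0.0064, -0.0353, 0.1185], [0.003, -0.023, 0.1209], [0.0122, -0.0191, 0.1249]]
```

Call:
{"name": "servo_tool", "arguments": {"increments": [{"claw":0.51,"tx":-0.02,"ty":0,"tz":0,"wx":0,"wy":0,"wz":0},{"claw":0.53,"tx":-0.05,"ty":0,"tz":0,"wx":0,"wy":0,"wz":0},{"claw":0.55,"tx":-0.08,"ty":0,"tz":0,"wx":0,"wy":0,"wz":0},{"claw":0.56,"tx":-0.1,"ty":0,"tz":0,"wx":0,"wy":0,"wz":0},{"claw":0.56,"tx":-0.1,"ty":0,"tz":0,"wx":0,"wy":0,"wz":0},{"claw":0.56,"tx":-0.1,"ty":0,"tz":0,"wx":0,"wy":0,"wz":0}], "squeeze": 60}}

```text
clock: 11.82
eef_pos: [0.5774, -0.2151, 0.256]
tcp_rot: [2.943, -1.1, 0.0]
force: [0.5, 0.7, -1.6]
finger_gap: 0.0424
```

```bash
python3 spread.py s2
```

```text
11.875 [ 0.5774 -0.2151  0.256 ] [-0.8277 -0.0345 -1.5803] [ 0.089   0.0059 -0.0244] 0.042296740345103875
arm 1 47 [[0.0058, 0.0274, 0.0859], [0.0068, 0.0313, 0.0947], [0.0072, 0.035, 0.1047]]
shoulder 1 38 [[-0.0021, 0.0306, 0.1076], [0.0069, 0.0346, 0.1149], [0.0081, 0.0375, 0.1165]]
ear 1 260 [[-0.0077, 0.0192, 0.1186], [0.0049, 0.0239, 0.1203], [0.0149, 0.039, 0.1245]]
arm -1 47 [[0.0065, -0.0349, 0.0854], [0.0071, -0.0314, 0.0942], [0.0074, -0.0282, 0.1046]]
shoulder -1 33 [[-0.0013, -0.0375, 0.1072], [0.0071, -0.0349, 0.1141], [0.0086, -0.0306, 0.1165]]
ear -1 265 [[-0.0065, -0.0397, 0.1185], [0.0058, -0.0245, 0.1204], [0.015, -0.0191, 0.1243]]
```

View pics/s2.png

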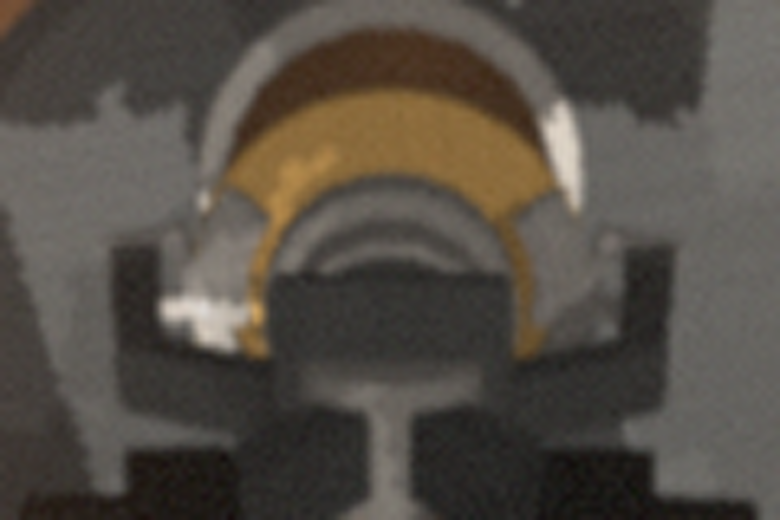

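The picture shows both arms spread clear of the head, with brass visible between arms and head on both sides, at about x≈258 and 525. I estimate about 0.2 rad. I'll add a little spread, then lower slowly.

Call:
{"name": "servo_tool", "arguments": {"increments": [{"claw":0.575,"tx":-0.02,"ty":0,"tz":0,"wx":0,"wy":0,"wz":0},{"claw":0.583,"tx":-0.04,"ty":0,"tz":0,"wx":0,"wy":0,"wz":0},{"claw":0.583,"tx":-0.04,"ty":0,"tz":0,"wx":0,"wy":0,"wz":0},{"claw":0.583,"tx":-0.04,"ty":0,"tz":0.1,"wx":0,"wy":0,"wz":0},{"claw":0.583,"tx":-0.04,"ty":0,"tz":0.2,"wx":0,"wy":0,"wz":0},{"claw":0.583,"tx":-0.04,"ty":0,"tz":0.3,"wx":0,"wy":0,"wz":0},{"claw":0.583,"tx":-0.04,"ty":0,"tz":0.3,"wx":0,"wy":0,"wz":0}], "squeeze": 60}}

```text
clock: 12.75
eef_pos: [0.5771, -0.2148, 0.2529]
tcp_rot: [2.943, -1.1, -0.0]
force: [1.0, 0.9, -0.5]
finger_gap: 0.0397
```

```bash
python3 spread.py s3
```

```text
12.8 [ 0.5771 -0.2148  0.253 ] [ 0.6488  0.5797 -1.4343] [ 0.0734 -0.0227 -0.002 ] 0.04017390476833892
arm 1 49 [[0.0, 0.0282, 0.0862], [0.0068, 0.0323, 0.0934], [0.0071, 0.0357, 0.1048]]
shoulder 1 38 [[-0.0021, 0.0317, 0.1075], [0.007, 0.0356, 0.1145], [0.0081, 0.0384, 0.1163]]
ear 1 265 [[-0.0071, 0.0192, 0.1185], [0.0052, 0.0246, 0.1202], [0.0147, 0.0397, 0.1246]]
arm -1 47 [[0.0064, -0.0357, 0.0857], [0.0071, -0.0323, 0.0945], [0.0076, -0.0284, 0.1046]]
shoulder -1 32 [[-0.001, -0.0382, 0.1072], [0.0072, -0.0355, 0.1121], [0.0081, -0.0311, 0.1163]]
ear -1 272 [[-0.0067, -0.0404, 0.1186], [0.0059, -0.0247, 0.1203], [0.0149, -0.0191, 0.1253]]
```

The ring top has gone down 3 mm with the tool at almost no force, so it is passing the head. Continuing.

Call:
{"name": "servo_tool", "arguments": {"increments": [{"claw":0.583,"tx":0,"ty":0,"tz":0.2,"wx":0,"wy":0,"wz":0},{"claw":0.583,"tx":0,"ty":0,"tz":0.4,"wx":0,"wy":0,"wz":0},{"claw":0.583,"tx":0,"ty":0,"tz":0.6,"wx":0,"wy":0,"wz":0},{"claw":0.583,"tx":0,"ty":0,"tz":0.8,"wx":0,"wy":0,"wz":0},{"claw":0.583,"tx":0,"ty":0,"tz":1.0,"wx":0,"wy":0,"wz":0},{"claw":0.583,"tx":0,"ty":0,"tz":1.2,"wx":0,"wy":0,"wz":0},{"claw":0.583,"tx":0,"ty":0,"tz":1.2,"wx":0,"wy":0,"wz":0}], "squeeze": 60}}

```text
clock: 13.68
eef_pos: [0.577, -0.2148, 0.2407]
tcp_rot: [-2.943, 1.1, 0.001]
force: [0.0, -0.3, -2.3]
finger_gap: 0.0401
```

```bash
python3 spread.py s4|grep -v arm
```

```text
13.725 [ 0.5771 -0.2148  0.2409] [ 0.0455  0.6425 -3.2067] [ 0.1333  0.0566 -0.0212] 0.040256460369025096
shoulder 1 35 [[-0.0017, 0.0312, 0.107], [0.0064, 0.0358, 0.1144], [0.008, 0.0382, 0.1164]]
ear 1 305 [[-0.0089, 0.019, 0.1185], [0.0048, 0.0243, 0.1203], [0.0146, 0.0404, 0.127]]
shoulder -1 40 [[-0.0017, -0.0383, 0.1072], [0.0069, -0.0355, 0.1142], [0.0081, -0.0313, 0.1165]]
ear -1 318 [[-0.0081, -0.0404, 0.1185], [0.0049, -0.0245, 0.1205], [0.0149, -0.0191, 0.1273]]
```

Call:
{"name": "servo_tool", "arguments": {"increments": [{"claw":0.583,"tx":0,"ty":0,"tz":0.1,"wx":0,"wy":0,"wz":0},{"claw":0.583,"tx":0,"ty":0,"tz":0.2,"wx":0,"wy":0,"wz":0},{"claw":0.583,"tx":0,"ty":0,"tz":0.3,"wx":0,"wy":0,"wz":0},{"claw":0.583,"tx":0,"ty":0,"tz":0.3,"wx":0,"wy":0,"wz":0},{"claw":0.583,"tx":0,"ty":0,"tz":0.3,"wx":0,"wy":0,"wz":0}], "squeeze": 60}}

```text
clock: 14.35
eef_pos: [0.5772, -0.215, 0.2386]
tcp_rot: [2.943, -1.1, 0.002]
force: [-1.1, 0.4, 1.8]
finger_gap: 0.0397
```

```bash
python3 spread.py s5|grep -v arm
python3 - <<'E'
from h import *
print(np.mean([ (monitor.get_state()['force'],monitor.get_state()['torque']) for _ in range(5)],axis=0))
E
```

```text
14.4 [ 0.5772 -0.2149  0.2386] [-1.3747  0.1067  0.8082] [0.1482 0.0778 0.0221] 0.039933565105398056
shoulder 1 38 [[-0.0027, 0.0314, 0.1072], [0.0061, 0.0357, 0.1145], [0.0073, 0.0383, 0.1164]]
ear 1 297 [[-0.0079, 0.0192, 0.1185], [0.0042, 0.0239, 0.12], [0.015, 0.0395, 0.1256]]
shoulder -1 33 [[-0.0016, -0.0382, 0.107], [0.0065, -0.0357, 0.114], [0.0073, -0.032, 0.1164]]
ear -1 308 [[-0.0079, -0.0404, 0.1186], [0.0044, -0.0245, 0.1202], [0.015, -0.0191, 0.1254]]
[[-1.3747  0.1067  0.8082]
 [ 0.1482  0.0778  0.0221]]
```

Call:
{"name": "servo_tool", "arguments": {"increments": [{"claw":0.583,"tx":0,"ty":0,"tz":0.1,"wx":0,"wy":0,"wz":0},{"claw":0.583,"tx":0,"ty":0,"tz":0.2,"wx":0,"wy":0,"wz":0},{"claw":0.583,"tx":0,"ty":0,"tz":0.2,"wx":0,"wy":0,"wz":0},{"claw":0.583,"tx":0,"ty":0,"tz":0.2,"wx":0,"wy":0,"wz":0}], "squeeze": 60}}

```text
clock: 14.9
eef_pos: [0.5774, -0.2151, 0.2373]
tcp_rot: [2.942, -1.1, 0.004]
force: [0.4, 0.5, 5.3]
finger_gap: 0.0399
```

```bash
python3 spread.py s6|grep -v arm
```

```text
14.95 [ 0.5774 -0.2151  0.2373] [-0.1686 -0.3677  4.9307] [0.1002 0.1288 0.0208] 0.04026414083625431
shoulder 1 39 [[-0.0025, 0.0313, 0.1082], [0.0058, 0.0354, 0.1147], [0.0072, 0.0383, 0.1162]]
ear 1 297 [[-0.0089, 0.0192, 0.1185], [0.0042, 0.0245, 0.12], [0.0149, 0.0404, 0.1252]]
shoulder -1 40 [[-0.0029, -0.0384, 0.1074], [0.0062, -0.0354, 0.1145], [0.0072, -0.0312, 0.1165]]
ear -1 306 [[-0.009, -0.0401, 0.1186], [0.0041, -0.0244, 0.1201], [0.015, -0.0192, 0.1253]]
```

Call:
{"name": "servo_tool", "arguments": {"increments": [{"claw":0.583,"tx":0,"ty":0,"tz":0.05,"wx":0,"wy":0,"wz":0},{"claw":0.583,"tx":0,"ty":0,"tz":0.1,"wx":0,"wy":0,"wz":0},{"claw":0.583,"tx":0,"ty":0,"tz":0.13,"wx":0,"wy":0,"wz":0},{"claw":0.583,"tx":0,"ty":0,"tz":0.13,"wx":0,"wy":0,"wz":0}], "squeeze": 60}}

```text
clock: 15.45
eef_pos: [0.5776, -0.2152, 0.2367]
tcp_rot: [2.942, -1.1, 0.006]
force: [0.4, -0.5, 5.6]
finger_gap: 0.0401
```

```bash
python3 spread.py s7|grep -v arm
```

```text
15.5 [ 0.5776 -0.2152  0.2368] [-0.1245 -0.3989  6.6688] [0.1028 0.1179 0.0327] 0.04037599393330447
shoulder 1 38 [[-0.0031, 0.0313, 0.107], [0.0055, 0.0355, 0.1146], [0.0067, 0.0384, 0.1164]]
ear 1 292 [[-0.0091, 0.0192, 0.1185], [0.004, 0.0239, 0.12], [0.0148, 0.0404, 0.1253]]
shoulder -1 38 [[-0.0027, -0.0383, 0.1083], [0.0058, -0.0356, 0.1149], [0.007, -0.0314, 0.1163]]
ear -1 313 [[-0.0089, -0.0404, 0.1185], [0.0043, -0.0244, 0.1201], [0.015, -0.0191, 0.1258]]
```

Call:
{"name": "servo_tool", "arguments": {"increments": [{"claw":0.583,"tx":0,"ty":0,"tz":0.05,"wx":0,"wy":0,"wz":0},{"claw":0.583,"tx":0,"ty":0,"tz":0.1,"wx":0,"wy":0,"wz":0},{"claw":0.583,"tx":0,"ty":0,"tz":0.13,"wx":0,"wy":0,"wz":0},{"claw":0.583,"tx":0,"ty":0,"tz":0.13,"wx":0,"wy":0,"wz":0}], "squeeze": 60}}

```text
clock: 16.0
eef_pos: [0.5778, -0.2153, 0.2362]
tcp_rot: [2.942, -1.1, 0.008]
force: [-1.1, 0.2, 8.7]
finger_gap: 0.0398
```

```bash
python3 spread.py s8|grep -v arm
```

```text
16.05 [ 0.5778 -0.2153  0.2362] [-0.2876 -0.1381  8.2697] [ 0.1457  0.252  -0.0106] 0.04008693641960003
shoulder 1 38 [[-0.0039, 0.0319, 0.1075], [0.0052, 0.0358, 0.1147], [0.0064, 0.0384, 0.1163]]
ear 1 294 [[-0.0087, 0.0192, 0.1185], [0.004, 0.0242, 0.1198], [0.0149, 0.0403, 0.125]]
shoulder -1 36 [[-0.0028, -0.0384, 0.107], [0.0054, -0.0354, 0.1148], [0.0068, -0.0315, 0.1165]]
ear -1 298 [[-0.009, -0.0402, 0.1185], [0.0036, -0.0243, 0.12], [0.0147, -0.0191, 0.1249]]
```

View pics/s8.png

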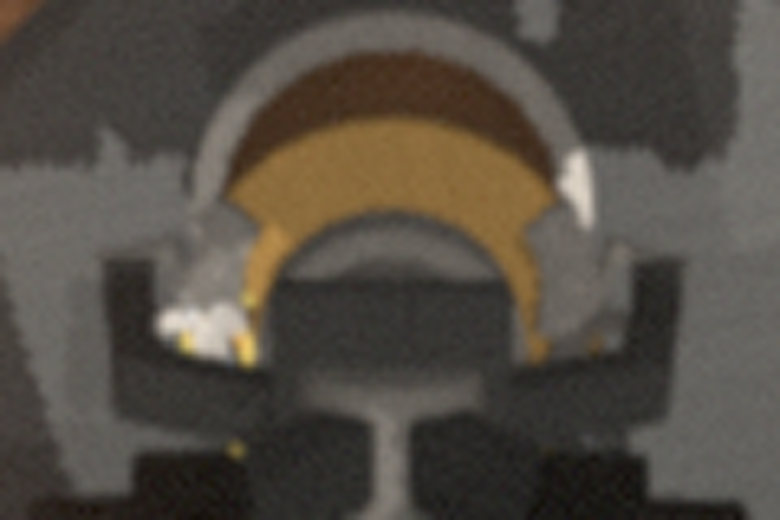

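The ring now lies on the brass face, arms spread clear of the head, with about 10 N of press and the ring top at about 116.3 mm. I'll let the ring close under the head while holding the press.

Call:
{"name": "servo_tool", "arguments": {"increments": [{"claw":0.56,"tx":0.02,"ty":0,"tz":0,"wx":0,"wy":0,"wz":0},{"claw":0.53,"tx":0.06,"ty":0,"tz":0,"wx":0,"wy":0,"wz":0},{"claw":0.5,"tx":0.1,"ty":0,"tz":0,"wx":0,"wy":0,"wz":0},{"claw":0.47,"tx":0.14,"ty":0,"tz":0,"wx":0,"wy":0,"wz":0},{"claw":0.44,"tx":0.17,"ty":0,"tz":0,"wx":0,"wy":0,"wz":0},{"claw":0.41,"tx":0.2,"ty":0,"tz":0,"wx":0,"wy":0,"wz":0},{"claw":0.404,"tx":0.2,"ty":0,"tz":0,"wx":0,"wy":0,"wz":0},{"claw":0.404,"tx":0.2,"ty":0,"tz":0,"wx":0,"wy":0,"wz":0}], "squeeze": 60}}

```text
clock: 17.05
eef_pos: [0.5796, -0.2161, 0.2366]
tcp_rot: [-2.943, 1.099, -0.009]
force: [-0.5, 1.0, 9.2]
finger_gap: 0.0561
```

```bash
python3 spread.py s9|grep -v arm
```

```text
17.1 [ 0.5796 -0.2161  0.2366] [-0.8232  0.7857  9.6868] [ 0.3995  0.1012 -0.007 ] 0.05625764331244977
shoulder 1 39 [[-0.0022, 0.0234, 0.1072], [0.0059, 0.0256, 0.1134], [0.0069, 0.0303, 0.1165]]
ear 1 186 [[-0.0073, 0.0193, 0.1185], [0.0049, 0.0221, 0.1206], [0.0148, 0.0336, 0.1262]]
shoulder -1 28 [[-0.0002, -0.0303, 0.1071], [0.0061, -0.0264, 0.1139], [0.007, -0.0242, 0.1164]]
ear -1 185 [[-0.0071, -0.0336, 0.1186], [0.0039, -0.0222, 0.1208], [0.0148, -0.0193, 0.1278]]
```

View pics/s9.png

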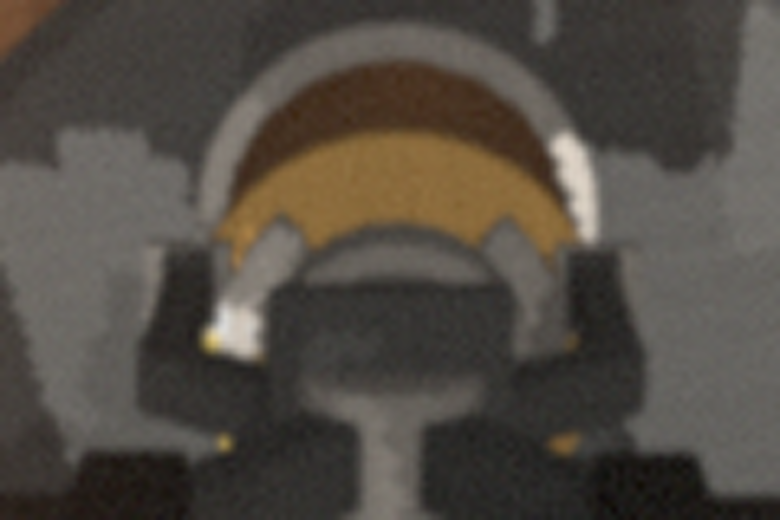

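The ears are back at ±33.6 mm, the closed width, and the noses are tucked under the head at (285,235) and (505,235). I'll lift the pliers straight out.

Call:
{"name": "servo_tool", "arguments": {"increments": [{"claw":0.404,"tx":0,"ty":0,"tz":-0.2,"wx":0,"wy":0,"wz":0},{"claw":0.404,"tx":0,"ty":0,"tz":-0.4,"wx":0,"wy":0,"wz":0},{"claw":0.404,"tx":0,"ty":0,"tz":-0.6,"wx":0,"wy":0,"wz":0},{"claw":0.404,"tx":0,"ty":0,"tz":-0.8,"wx":0,"wy":0,"wz":0}], "squeeze": 60}}

```text
clock: 17.6
eef_pos: [0.5781, -0.2161, 0.2398]
tcp_rot: [2.943, -1.1, -0.005]
force: [-0.3, -0.0, -1.7]
finger_gap: 0.0564
```

```bash
python3 spread.py s10|grep -v arm
python3 - <<'E'
from h import *
P=dict(np.load('w_s10.npz'));X=cloud(P['d'],P);s=monitor.get_state();T=R.from_rotvec(s['tcp_rot']);Y=T.inv().apply((X-s['eef_pos']).reshape(-1,3)).reshape(X.shape)
m=(P['d']>0)&(np.hypot(X[...,0]-.5735,X[...,1]+.213)<.04)&(X[...,2]>.105)&(X[...,2]<.1225)
h,e=np.histogram(X[m][:,2],bins=np.arange(.105,.1225,.001));print(list(zip(e.round(4),h)))
E
```

```text
17.65 [ 0.5783 -0.2162  0.2404] [-0.0661  0.1595 -0.4922] [ 0.1187 -0.0226  0.0358] 0.056787395389144964
shoulder 1 32 [[-0.0013, 0.0235, 0.1086], [0.0065, 0.0252, 0.1127], [0.0075, 0.0304, 0.1165]]
ear 1 163 [[-0.0081, 0.0195, 0.1186], [0.006, 0.0224, 0.1238], [0.0149, 0.0322, 0.128]]
shoulder -1 27 [[0.001, -0.0301, 0.1075], [0.0069, -0.0263, 0.1127], [0.0076, -0.024, 0.1161]]
ear -1 234 [[-0.008, -0.0346, 0.119], [0.0056, -0.0231, 0.1234], [0.0149, -0.0192, 0.1279]]
[(np.float64(0.105), np.int64(9)), (np.float64(0.106), np.int64(8)), (np.float64(0.107), np.int64(11)), (np.float64(0.108), np.int64(6)), (np.float64(0.109), np.int64(4)), (np.float64(0.11), np.int64(7)), (np.float64(0.111), np.int64(30)), (np.float64(0.112), np.int64(229)), (np.float64(0.113), np.int64(316)), (np.float64(0.114), np.int64(81)), (np.float64(0.115), np.int64(37)), (np.float64(0.116), np.int64(151)), (np.float64(0.117), np.int64(225)), (np.float64(0.118), np.int64(49)), (np.float64(0.119), np.int64(13)), (np.float64(0.12), np.int64(11)), (np.float64(0.121), np.int64(18))]
```

The ring top is at about 117 mm and the grip face at about 113 mm with the pliers free, so the ring is holding the grip. Lifting clear and returning.

Call:
{"name": "servo_tool", "arguments": {"increments": [{"claw":0.404,"tx":0,"ty":0,"tz":-1,"wx":0,"wy":0,"wz":0},{"claw":0.404,"tx":0,"ty":0,"tz":-3,"wx":0,"wy":0,"wz":0},{"claw":0.404,"tx":0,"ty":0,"tz":-5,"wx":0,"wy":0,"wz":0},{"claw":0.404,"tx":0,"ty":0,"tz":-5.2,"wx":0,"wy":0,"wz":0}], "squeeze": 13}}

```text
clock: 18.15
eef_pos: [0.5793, -0.2165, 0.296]
tcp_rot: [2.942, -1.1, 0.007]
force: [0.1, 0.5, -2.4]
finger_gap: 0.0576
```

Run:
```python
from h import *
print(monitor.get_state()['force'],delta((.5552,.1908,.292),np.radians(11.3)))
```

```text
[ 0.1221  0.4967 -2.4301] (18.15, array([ 0.5793, -0.2165,  0.296 ]), array([[ 0.7549, -0.6558,  0.0041],
       [-0.6558, -0.7549, -0.0022],
       [ 0.0045, -0.001 , -1.    ]]), [array([-28.5341, -29.1715,   0.3045]), array([ 0.0011, -0.0046, -0.9125])])
```

Call:
{"name": "servo_tool", "arguments": {"increments": [{"claw":0.43,"tx":-2,"ty":-2,"tz":0,"wx":0,"wy":0,"wz":-0.05},{"claw":0.43,"tx":-5.6,"ty":-5.7,"tz":0,"wx":0,"wy":0,"wz":-0.18},{"claw":0.43,"tx":-9.4,"ty":-9.6,"tz":0,"wx":0,"wy":0,"wz":-0.32},{"claw":0.43,"tx":-13.2,"ty":-13.5,"tz":0,"wx":0,"wy":0,"wz":-0.46},{"claw":0.43,"tx":-17,"ty":-17.4,"tz":0.1,"wx":0,"wy":0,"wz":-0.6},{"claw":0.43,"tx":-20.8,"ty":-21.3,"tz":0.2,"wx":0,"wy":0,"wz":-0.73},{"claw":0.43,"tx":-24.6,"ty":-25.2,"tz":0.3,"wx":0,"wy":0,"wz":-0.85},{"claw":0.43,"tx":-27.5,"ty":-28.2,"tz":0.3,"wx":0,"wy":0,"wz":-0.912},{"claw":0.43,"tx":-28.53,"ty":-29.17,"tz":0.3,"wx":0,"wy":0,"wz":-0.912},{"claw":0.43,"tx":-28.53,"ty":-29.17,"tz":0.3,"wx":0,"wy":0,"wz":-0.912}], "squeeze": 13}}

```text
clock: 19.4
eef_pos: [0.5543, 0.1913, 0.2897]
tcp_rot: [3.125, 0.309, -0.002]
force: [-0.0, 0.4, -1.2]
finger_gap: 0.0575
```

Run:
```python
from h import *
im,d,P=cap('wrist'); np.savez('wret.npz',im=im,d=d,**P)
s=monitor.get_state();T=R.from_rotvec(s['tcp_rot']); pos=s['eef_pos'];print(s['clock'],pos,s['force'],s['finger_gap'])
print(delta((.5552,.1908,.292),np.radians(11.2)))
for f in ['wheld.npz','wret.npz']:
    P=dict(np.load(f)); d=P['d']
    C=P['R'].T@-P['t']
    X=cloud(d,P)
    # tool frame from camera pose
    Rt=P['R'].T@np.array([[0,1,0],[-.9641,0,-.2657],[-.2657,0,.9641]]); org=C-Rt@np.array([.0785,.0012,-.1793])
    Y=(X-org)@Rt; ok=d>0
    for n,a,b,c in [('flange',.04,.06,.03),('low',.1,.12,.045)]:
        q=Y[ok&(Y[...,2]>a)&(Y[...,2]<b)&(abs(Y[...,0])<.03)&(abs(Y[...,1])<c)]; print(f,n,len(q),np.percentile(q,[1,50,99],axis=0).round(4).tolist())
    q=Y[ok&(X[...,2]>.082)&(X[...,2]<.0875)&(np.hypot(X[...,0]-.556,X[...,1]-.189)<.07)]; print('rim',len(q),cv2.minAreaRect(q[:,:2].astype(np.float32)))
    q=Y[ok&(X[...,2]>.006)&(X[...,2]<.016)&(np.hypot(X[...,0]-.556,X[...,1]-.189)<.075)]; print('foot',len(q),cv2.minAreaRect(q[:,:2].astype(np.float32)))
```

```text
19.45 [0.5545 0.1904 0.2899] [-0.2406 -1.4344 -2.1585] 0.05758641229786548
(19.45, array([0.5545, 0.1904, 0.2899]), array([[ 0.9809,  0.1946, -0.0005],
       [ 0.1946, -0.9809, -0.0013],
       [-0.0008,  0.0011, -1.    ]]), [array([ 0.0729, -0.0279, -0.2069]), array([0.0011, 0.0008, 0.0004])])
wheld.npz flange 1488 [[-0.0145, -0.0114, 0.0405], [0.0077, 0.0016, 0.0513], [0.0191, 0.014, 0.0557]]
wheld.npz low 151 [[-0.002, -0.0277, 0.1007], [0.0062, 0.0245, 0.1134], [0.0076, 0.0312, 0.1197]]
rim 737 ((0.001869923435151577, 0.003895457834005356), (0.02644108235836029, 0.08384722471237183), 0.041806966066360474)
foot 2698 ((0.002054709941148758, 0.00417599081993103), (0.06951364129781723, 0.12007364630699158), 0.06310398131608963)
wret.npz flange 1495 [[-0.0145, -0.0114, 0.0404], [0.0076, 0.0016, 0.0512], [0.0192, 0.0139, 0.0548]]
wret.npz low 154 [[-0.0013, -0.0286, 0.1004], [0.0064, 0.0243, 0.1125], [0.0079, 0.0312, 0.1186]]
rim 715 ((0.00261881947517395, 0.004560608416795731), (0.02633441798388958, 0.08355159312486649), 0.5871552228927612)
foot 2723 ((0.0022456347942352295, 0.004260793328285217), (0.12023551017045975, 0.06949640065431595), 89.9827880859375)
```

Call:
{"name": "servo_tool", "arguments": {"increments": [{"claw":0.43,"tx":0,"ty":0.15,"tz":3,"wx":0,"wy":0,"wz":0},{"claw":0.43,"tx":0,"ty":0.15,"tz":6,"wx":0,"wy":0,"wz":0},{"claw":0.43,"tx":0,"ty":0.15,"tz":7.5,"wx":0,"wy":0,"wz":0},{"claw":0.43,"tx":0,"ty":0.15,"tz":8.5,"wx":0,"wy":0,"wz":0},{"claw":0.43,"tx":0,"ty":0.15,"tz":9.5,"wx":0,"wy":0,"wz":0},{"claw":0.43,"tx":0,"ty":0.15,"tz":9.5,"wx":0,"wy":0,"wz":0}], "squeeze": 13}}

```text
clock: 20.2
eef_pos: [0.5547, 0.1895, 0.195]
tcp_rot: [3.126, 0.308, -0.001]
force: [-0.3, 0.0, -1.3]
finger_gap: 0.0579
```

No contact with the tips 1.5 cm inside. Lowering the rest.

Call:
{"name": "servo_tool", "arguments": {"increments": [{"claw":0.43,"tx":0,"ty":0,"tz":1.5,"wx":0,"wy":0,"wz":0},{"claw":0.43,"tx":0,"ty":0,"tz":3,"wx":0,"wy":0,"wz":0},{"claw":0.43,"tx":0,"ty":0,"tz":4.2,"wx":0,"wy":0,"wz":0},{"claw":0.43,"tx":0,"ty":0,"tz":4.8,"wx":0,"wy":0,"wz":0},{"claw":0.43,"tx":0,"ty":0,"tz":5.1,"wx":0,"wy":0,"wz":0},{"claw":0.43,"tx":0,"ty":0,"tz":5.1,"wx":0,"wy":0,"wz":0}], "squeeze": 13}}

```text
clock: 20.95
eef_pos: [0.5549, 0.1897, 0.1445]
tcp_rot: [3.126, 0.308, 0.0]
force: [-0.3, 0.6, -0.5]
finger_gap: 0.0577
```

Call:
{"name": "servo_tool", "arguments": {"increments": [{"claw":0.43,"tx":0,"ty":0,"tz":0.1,"wx":0,"wy":0,"wz":0},{"claw":0.43,"tx":0,"ty":0,"tz":0.2,"wx":0,"wy":0,"wz":0},{"claw":0.43,"tx":0,"ty":0,"tz":0.3,"wx":0,"wy":0,"wz":0},{"claw":0.43,"tx":0,"ty":0,"tz":0.3,"wx":0,"wy":0,"wz":0}], "squeeze": 13}}

```text
clock: 21.45
eef_pos: [0.555, 0.1897, 0.142]
tcp_rot: [-3.126, -0.309, -0.001]
force: [-0.7, 0.1, -0.2]
finger_gap: 0.0577
```

Call:
{"name": "servo_tool", "arguments": {"increments": [{"claw":0.43,"tx":0,"ty":0,"tz":0.1,"wx":0,"wy":0,"wz":0},{"claw":0.43,"tx":0,"ty":0,"tz":0.1,"wx":0,"wy":0,"wz":0}], "squeeze": 13}}

```text
clock: 21.7
eef_pos: [0.5551, 0.1898, 0.142]
tcp_rot: [-3.126, -0.309, -0.003]
force: [-1.5, -0.9, 4.6]
finger_gap: 0.0579
```

Call:
{"name": "servo_tool", "arguments": {"increments": [{"claw":0.36,"tx":0,"ty":0,"tz":-0.1,"wx":0,"wy":0,"wz":0},{"claw":0.2,"tx":0,"ty":0,"tz":-0.1,"wx":0,"wy":0,"wz":0},{"claw":0.0,"tx":0,"ty":0,"tz":-0.1,"wx":0,"wy":0,"wz":0},{"claw":0.0,"tx":0,"ty":0,"tz":-0.1,"wx":0,"wy":0,"wz":0},{"claw":0.0,"tx":0,"ty":0,"tz":-0.1,"wx":0,"wy":0,"wz":0},{"claw":0.0,"tx":0,"ty":0,"tz":-0.1,"wx":0,"wy":0,"wz":0}], "squeeze": 13}}

```text
clock: 22.45
eef_pos: [0.5548, 0.1897, 0.1413]
tcp_rot: [3.126, 0.309, -0.0]
force: [0.6, -0.6, -0.3]
finger_gap: 0.0939
```

Call:
{"name": "servo_tool", "arguments": {"increments": [{"claw":0,"tx":0,"ty":0,"tz":-1,"wx":0,"wy":0,"wz":0},{"claw":0,"tx":0,"ty":0,"tz":-4,"wx":0,"wy":0,"wz":0},{"claw":0,"tx":0,"ty":0,"tz":-8,"wx":0,"wy":0,"wz":0},{"claw":0,"tx":-1,"ty":0,"tz":-11.8,"wx":0,"wy":0,"wz":0},{"claw":0,"tx":-1,"ty":0,"tz":-11.8,"wx":0,"wy":0,"wz":0}]}}

```text
clock: 23.08
eef_pos: [0.5465, 0.1882, 0.265]
tcp_rot: [-3.125, -0.309, -0.016]
force: [-0.1, -0.2, -0.2]
finger_gap: 0.0938
```

Run:
```python
from h import *
im,d,P=cap('wrist'); s=monitor.get_state(); print(s['clock'],s['eef_pos'])
X=cloud(d,P)
ok=(d>0)&(np.hypot(X[...,0]-.556,X[...,1]-.189)<.075)
for n,a,b in [('handletop',.184,.192),('guard',.13,.139),('flange',.088,.096),('rim',.082,.0875),('foot',.006,.016)]:
    p=X[ok&(X[...,2]>a)&(X[...,2]<b)]; print(n,len(p),p.mean(0),cv2.minAreaRect(p[:,:2].astype(np.float32)))
print(delta((.545,-.21,.26),np.radians(22.7)))
```

```text
23.125 [0.5458 0.188  0.262 ]
handletop 695 [0.5583 0.1887 0.1879] ((0.5579003095626831, 0.18897537887096405), (0.01984681747853756, 0.05802905559539795), 11.268024444580078)
guard 319 [0.561  0.1891 0.1364] ((0.5580194592475891, 0.18890798091888428), (0.020178453996777534, 0.07581336051225662), 10.481083869934082)
flange 474 [0.5597 0.1891 0.0906] ((0.5578805208206177, 0.18907445669174194), (0.033535297960042953, 0.025455979630351067), 11.759081840515137)
rim 311 [0.5654 0.1888 0.0852] ((0.5596391558647156, 0.1880205273628235), (0.029986994341015816, 0.08309350162744522), 11.389244079589844)
foot 2489 [0.5727 0.1897 0.0121] ((0.5577766299247742, 0.18747872114181519), (0.0691189244389534, 0.12018805742263794), 11.187886238098145)
(23.125, array([0.5458, 0.188 , 0.262 ]), array([[ 0.9807,  0.1956,  0.0051],
       [ 0.1956, -0.9807,  0.0011],
       [ 0.0052, -0.0001, -1.    ]]), [array([-7.8621, 39.0114,  0.1579]), array([ 0.0004, -0.0052, -0.1993])])
```

The pliers hang exactly as at the start. Last look at the ring from above.

Call:
{"name": "servo_tool", "arguments": {"increments": [{"claw":0,"tx":-1,"ty":5,"tz":0.1,"wx":0,"wy":0,"wz":-0.02},{"claw":0,"tx":-2,"ty":11,"tz":0.1,"wx":0,"wy":0,"wz":-0.05},{"claw":0,"tx":-3.2,"ty":17,"tz":0.1,"wx":0,"wy":0,"wz":-0.08},{"claw":0,"tx":-4.4,"ty":23,"tz":0.1,"wx":0,"wy":0,"wz":-0.11},{"claw":0,"tx":-5.6,"ty":29,"tz":0.1,"wx":0,"wy":0,"wz":-0.14},{"claw":0,"tx":-6.8,"ty":35,"tz":0.1,"wx":0,"wy":0,"wz":-0.17},{"claw":0,"tx":-7.8,"ty":39,"tz":0.1,"wx":0,"wy":0,"wz":-0.2},{"claw":0,"tx":-7.8,"ty":39,"tz":0.1,"wx":0,"wy":0,"wz":-0.2}]}}

```text
clock: 24.12
eef_pos: [0.5437, -0.2127, 0.2555]
tcp_rot: [-3.079, -0.611, 0.006]
force: [0.4, 0.6, -0.2]
finger_gap: 0.0939
```

Run:
```python
from h import *
im,d,P=cap('wrist'); np.savez('wend.npz',im=im,d=d,**P); s=monitor.get_state(); print(s['clock'],s['eef_pos'],s['force'])
c=proj(P,[.574,-.213,.117]); x,y=np.round(c).astype(int)
save(cv2.resize(im[y-50:y+50,x-60:x+60],None,fx=6,fy=6,interpolation=cv2.INTER_CUBIC),'end.png')
X=cloud(d,P); m=(d>0)&(np.hypot(X[...,0]-.575,X[...,1]+.213)<.042)
h,e=np.histogram(X[...,2][m],bins=np.arange(.105,.15,.001)); print([(round(float(a),3),int(b)) for a,b in zip(e,h) if b>15])
for o in ['flask','grit_jar','stone','spatula']:
    pass
```

```text
24.175 [ 0.544  -0.2108  0.256 ] [ 0.7392 -0.0843 -0.331 ]
[(0.111, 37), (0.112, 349), (0.113, 529), (0.114, 156), (0.115, 35), (0.116, 252), (0.117, 400), (0.118, 114), (0.128, 17), (0.129, 41), (0.13, 120), (0.131, 102), (0.132, 20), (0.145, 41), (0.146, 297), (0.147, 477), (0.148, 142)]
```

View pics/end.png

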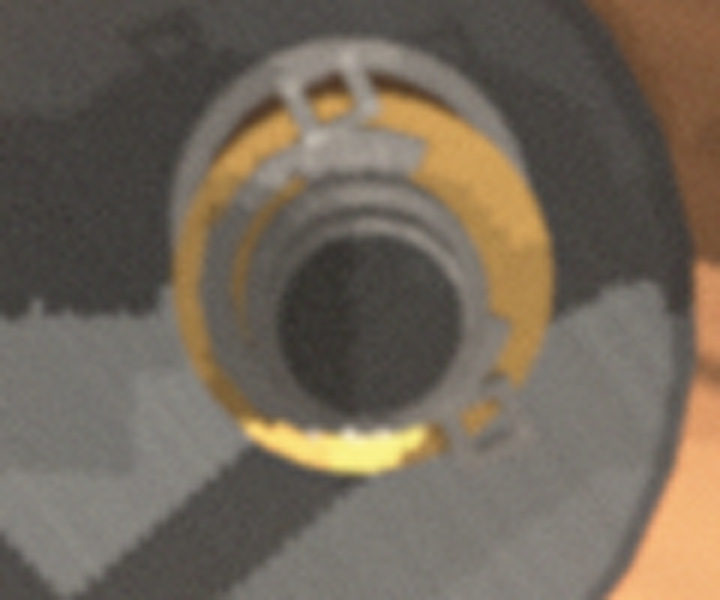

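The ring lies under the head, closed, with its eyes at (330,95) and (490,420). Its top is level at about 117 mm and the grip face is at about 113 mm, so the ring is seated. Handing in.

```bash
python3 -c "
from plant import workorder; print(workorder.finish_job())"
```

```text
the job is handed in; nothing more can be done
None
```

The retaining ring is closed in the groove and holding the grip down, and the pliers are back upright in their rack. I handed the job in at about 24 s of robot time.

- **Spread:** I estimate the arms reached about 0.25 rad, judged from where the pliers' tips and the ring's ears were. I could not measure the joint angle itself.
- **Press:** The press on the grip peaked at about 10 to 12 N at the wrist, less the pliers' weight.
- **Ring seated:** In the last view the ring is closed and under the head. Its top is at about 117 mm and the grip face at about 113 mm, with no pliers touching it.
- **Pliers:** They hang in the rack within about 0.5 mm of their starting position and at the same yaw. The fitted rim came out 1 to 2 mm off its first reading, but the foot matched, so I took that as measurement noise.
- **Disagreement:** The wrist camera read about 2 to 3 mm off along the tool. I lined up the pins using the ring and pliers together in the same picture instead.
- **Not checked:** I did not re-measure the flask, jar, stone or spatula at the end. The arm's paths stayed well above or away from them.
- **Refused move:** My first move call was rejected for missing keys and moved nothing.

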